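Fetch the spare eyepiece from the blocked drawer

ROBOT

A 6-joint arm with a two-finger parallel gripper is mounted at the origin on a cart in front of the work surface, level with it; the furniture and walls round the work are solid. World frame = base frame: x ahead of the robot, y to its left, z up, the work surface at z = 0. Lengths are in m, angles in degrees, forces in N, time in s.
With the tool pointing down it reaches from about 0.375 to 0.9 m from the base axis. Payload 3.1 kg.
Tool frame: the origin (TCP) lies on the centre line of the jaws, within the pads' length; the fingertips stand finger_overhang ahead of it and the grasp point (between the pads) lies 5 mm behind it (finger_overhang is the distance from the TCP to the fingertips, in m); z points along the fingers, y is the line along which they close (so a half turn about z gives the same grasp; the last joint's range is limited). The gripper opens to 87 mm and grips with 3 to 60 N. Pads are 19 mm wide; open, the fingers measure 117 mm over their backs; the gripper's body (75 mm by 190 mm) begins 51 mm behind the grasp point.
Start: joints at [-78.925, 30.224, 82.088, -0, 67.689, -10.227], TCP at [0.227, -0.582, 0.237] pointing down, gripper open.
Joint ranges: [-176.69, 176.69], [-43.24, 126.21], [12.49, 139.97], [-82, 262], [0, 151.66], [-163.58, 163.58]. Speed limits (degrees/s): [159.86, 159.86, 180, 180, 180, 180].

INTERFACE

Orientations are given as a 3x3 rotation matrix whose columns are the frame's x, y, z axes.
In Python, from rig import read_state, capture, calibration, hand_in, finger_overhang gives the robot as it stands.
- The arm moves only by the tool send_rows, never from a script. Its argument "plan" is a list of rows, each a list of 5 numbers: the closure in counts, from 0 (fully open) to 255 (shut), then the shift along the tool's x, y, z in m, then the turn about the tool's z in rad. A call has 1 to 20 rows; each row shifts and turns the commanded pose from where the row before left it, along the tool's axes as they then stand; what a row does not reach is not made up. A row lasts 1/12 s, in which the tool goes at most 41.7 mm and 7.16 degrees, less where a joint would pass 70% of its speed; a pose out of reach is approached as far as the arm can. A call is refused whole if a number of a shift passes 0.0417 or a number of a turn 0.125, either way. A call with a gripper value outside its range is refused whole. The fingers move at their own pace and stop on an object; the grip force is fixed at half the most. Time passes only in rows, so rows that do not move let the fingers close. It gives the time, the measured TCP pose, the force, the opening and the grip force at its end, in the units of the state.
- read_state(): the state, without advancing time (a new reading comes with each control period).
- capture(name): name is "scene" or "top"; returns (picture, depth): 420x560x3 uint8, blue, green, red; 420x560 float32, m along the optical axis (not along the pixel's ray), 0 where there is no reading.
- calibration(name): a dict with "fx", "fy", "cx", "cy" (pixels), "xyz" and "rotation" of the camera in the world. Camera axes: x right, y down, z forward; pixel columns grow to the right and rows downward; lengths in m; the calibration is good to about 2 mm. A picture is of the moment at which its call begins. calibration takes no time and is no camera call.
- hand_in(): hands the job in; it is judged then, once.
The state is a dict: "time_s": time; "joint_positions": joint angles; "qvel": joint speeds; "tau": joint torques, N m; "position": TCP position; "tcp_rot": TCP orientation; "force": force on the tool from outside, world axes, zero at the start; "moment": the same for the moment, N m; "opening": opening from 0.0 (shut) to 1.0 (fully open); "grasp_force": force on a finger pad.
Only numpy, scipy, OpenCV 4.12 (cv2) and the standard library are available. Lean on these libraries where they do the work, as an engineer would, in place of code of your own. Each camera call takes 0.05 s, during which the arm holds its last target. There are 200 camera calls.

TASK

Get the spare eyepiece out of the little cabinet's drawer: the drawer stands ajar and cannot open because of the row of three dropper bottles, so first stand all three in the shallow steel tray, then pull the drawer out and stand the eyepiece, the same way up, in the middle of the booklet of lens tissue. Leave the box of cover glasses in the drawer, push the drawer fully shut, and put every bottle back upright on the very spot where it stood, the row in its old order. Knock nothing over.

Things in the scene. Friction and masses are not known exactly. Their poses are not given: they have to be found in the camera images.
- cabinet: Small low wooden cabinet with one drawer, 175 mm deep (x), 164 mm wide (y), 80 mm high; it stands fast on the bench. Origin on the bench, mid-width, 80 mm behind the edge of its front. Its -x axis points out of its front, the way the drawer opens; z is up. The top board covers x from -80 to +95 mm. A flat glass dish is fixed on top, on its rear part, up to 16 mm above the top.
- drawer (a joint): Travel of the cabinet's drawer along the cabinet's -x, in m: 0 fully shut, 0.140 fully out (stop); at the start about 0.060 to 0.070 (ajar). About 1.2 N of friction; it stays where it is left. The open drawer box is 126 mm wide inside, floor 19 mm above the bench, side walls up to 58 mm; the inner face of its 12 mm front board (top at 69 mm) lies 78 mm before the cabinet's origin when shut.
- drawer_handle (a point): Middle of the drawer's steel bow handle, 46 mm above the bench: a level round bar 10 mm thick and 72 mm long (along the cabinet's y) whose axis stands 40 mm off the front face of the drawer; two stems at its ends, 42 mm to either side, run back to the drawer. With the drawer shut it lies 130 mm before the cabinet's origin. It moves with the drawer; axes as the cabinet's.
- eyepiece_mid (a point): Centre, half-way up, of the loose spare microscope eyepiece: a black stepped round part, 36 mm across the lower part, narrower above, 43 mm high, about 50 g, standing on its wide end in the drawer. At the start only its front part shows, the rest is beneath the cabinet's top board. z is up.
- coverslips_mid (a point): Centre, half-way up, of the small pale-blue square box of cover glasses, 27 x 27 mm and about 13 mm high, lying loose in the drawer beside the eyepiece (either side). It stays in the drawer.
- bottle_amber_mid (a point): Centre, half-way up, of the large amber glass dropper bottle, 86 mm high: round body 32 mm across up to 47 mm above its foot, above that cap and rubber teat, up to 24 mm across. One of the row of three in front of the drawer, in any order, about 52 mm apart along the cabinet's y and 20 to 40 mm before the handle. z is up.
- bottle_small_mid (a point): Centre, half-way up, of the smallest dropper bottle, with a pale cap and teat, 71 mm high: round body 26 mm across up to 34 mm above its foot, above that cap and teat, up to 20 mm across. One of the row of three. z is up. A 64 mm high canister, a pencil and tweezers are fixed on the bench between the bottles and its front edge.
- bottle_slim_mid (a point): Centre, half-way up, of the tall slim clear dropper bottle, 95 mm high: round body 24 mm across up to 54 mm above its foot, above that collar and teat, up to 19 mm across. One of the row of three. z is up.
- tray_floor (a point): Centre of the inner floor (3 mm above the bench) of the shallow steel tray, 130 mm (x) by 210 mm (y) outside, inside 124 by 204 mm, rim 16 mm above the bench; fixed to the bench. x and y along its sides, z up. It is to the left or to the right of the cabinet.
- tissue_top (a point): Centre of the top of the flat booklet of lens tissue, 78 mm (x) by 105 mm (y), top 8 mm above the bench; fixed. x and y along its sides, z up. It is on the side where the tray is not. A fixed microscope whose eyepieces overhang the bench, 0.33 to 0.42 m above it, as near as 0.56 m ahead of the robot and 0.14 to 0.26 m to its right: wrists should pass in front of them.
Things that resemble listed ones, but are neither listed nor needed, are in the scene too. Leave any blue, pink or red look-alike of the part that bears bottle_small_mid alone.

How it is judged (in metres and radians):
On the way, in this order (a step that is already met when the one before it is completed fails the run):
1. all three dropper bottles stand upright in the steel tray (x of bottle_amber_mid in the frame of tray_floor between -0.055 and 0.055 m and y of bottle_amber_mid in the frame of tray_floor between -0.095 and 0.095 m and z of bottle_amber_mid in the frame of tray_floor below 0.048 m and angle between each of bottle_amber_mid, bottle_small_mid, bottle_slim_mid's own z axis and vertical below 0.15 rad and x of bottle_small_mid in the frame of tray_floor between -0.055 and 0.055 m and y of bottle_small_mid in the frame of tray_floor between -0.095 and 0.095 m and z of bottle_small_mid in the frame of tray_floor below 0.0405 m and x of bottle_slim_mid in the frame of tray_floor between -0.055 and 0.055 m and y of bottle_slim_mid in the frame of tray_floor between -0.095 and 0.095 m and z of bottle_slim_mid in the frame of tray_floor below 0.0525 m), for 0.2 s.
2. the eyepiece stands upright in the middle of the lens-tissue booklet (horizontal distance between eyepiece_mid and tissue_top below 0.015 m and z of eyepiece_mid in the frame of tissue_top between 0.017 and 0.026 m and angle between eyepiece_mid's own z axis and vertical below 0.12 rad), for 0.2 s.
At the end, for the whole second after the job is handed in: The eyepiece stands upright on the booklet of lens tissue, within 15 mm of its middle; the drawer is shut to within 6 mm with the box of cover glasses in it; each of the three bottles stands upright within 15 mm of where it stood at the start; all is released and at rest (all of step 2 and distance of each of bottle_amber_mid, bottle_small_mid, bottle_slim_mid from where it was at the start of the episode below 0.015 m and angle between each of bottle_amber_mid, bottle_small_mid, bottle_slim_mid's own z axis and vertical below 0.12 rad and x of coverslips_mid in the frame of cabinet between -0.075 and 0.075 m and y of coverslips_mid in the frame of cabinet between -0.07 and 0.07 m and z of coverslips_mid in the frame of cabinet below 0.045 m and value of joint drawer below 0.006 m and linear speed of each of bottle_amber, bottle_small, bottle_slim, eyepiece below 0.02 m/s); the robot touches nothing.
It fails at once if a bottle or the eyepiece is knocked over (angle between any of bottle_amber_mid, bottle_small_mid, bottle_slim_mid, eyepiece_mid's own z axis and vertical above 0.8 rad).
It also fails if it takes over 138 s, if anything falls off the work surface, if the arm or the gripper's body presses on something with over 40 N, if the wrist force passes 120 N, or if a joint passes its speed limit or range.

## Working session

There is one attempt and no reset: what is moved stays moved. The work goes in short steps, Python scripts to look and compute and a tool call to move; the robot and the scene stay as the last step left them, time stands still between calls to the robot, and variables do not carry over. Pictures are saved under pics/ and viewed, at most 17 in all, crops included, and the job is handed in when it is done.

Besides the shell and the picture viewer there is one more tool, called after "Call:" as a command line: name --pt "numbers of a row" for each row, then --argument value for the rest. send_rows: Moves the arm, as the interface text tells. Its arguments: {"type":"object","properties":{"plan":{"type":"array","items":{"type":"array","items":{"type":"number"}}}},"required":["plan"]}

```bash
mkdir -p pics; cat > h.py <<'E'
import numpy as np, cv2
from rig import read_state, capture, calibration, hand_in, finger_overhang
def pts(name,depth):
    c=calibration(name);v,u=np.mgrid[:420,:560]
    p=np.stack([(u-c['cx'])/c['fx']*depth,(v-c['cy'])/c['fy']*depth,depth],-1)
    return p@np.array(c['rotation']).T+np.array(c['xyz'])
def ray(name,u,v,z):
    c=calibration(name);d=np.array(c['rotation'])@[(u-c['cx'])/c['fx'],(v-c['cy'])/c['fy'],1]
    o=np.array(c['xyz']);return o+d*(z-o[2])/d[2]
E
python3 - <<'E'
from h import *
s=read_state();print(s,finger_overhang)
for n in ('scene','top'):
    im,d=capture(n);cv2.imwrite(f'pics/{n}0.png',im);np.savez(f'{n}0.npz',im=im,d=d);print(n,calibration(n))
E
```

```text
{'time_s': 0.0, 'joint_positions': array([-7.89250805e+01,  3.02765985e+01,  8.21558496e+01, -2.06709496e-03,
        6.76886003e+01, -1.02285723e+01]), 'qvel': array([ 0.01795211,  0.09387854,  0.02146797,  0.08568113, -0.05010908,
        0.09264375]), 'tau': array([ 3.34734877e-04, -4.40042746e+01, -1.76589131e+01,  6.33282680e-02,
        5.82038693e-02, -1.65160654e-04]), 'position': array([ 0.22693704, -0.58159763,  0.23559996]), 'tcp_rot': array([[ 9.31664174e-01,  3.63320346e-01, -4.38587034e-04],
       [ 3.63320450e-01, -9.31661944e-01,  2.06693511e-03],
       [ 3.42344732e-04, -2.08503703e-03, -9.99997768e-01]]), 'force': array([-0.03352032, -0.69047015, -0.49800474]), 'moment': array([ 0.0464595 ,  0.0423748 , -0.00805744]), 'grasp_force': 0.0, 'opening': 0.996625839131108} 0.014
scene {'fx': 482.9060061791407, 'fy': 482.9060061791407, 'cx': 277.12053440669706, 'cy': 204.0614153584598, 'xyz': array([0.06145316, 0.61117833, 0.77491357]), 'rotation': array([[-0.76509311, -0.42274861,  0.485712  ],
       [-0.64386765,  0.49267393, -0.58541169],
       [ 0.00818434, -0.7606287 , -0.64913558]])}
top {'fx': 405.7017012032119, 'fy': 405.7017012032119, 'cx': 278.54618739300383, 'cy': 209.4760983207531, 'xyz': array([ 5.34675013e-01, -5.80820552e-04,  1.12155096e+00]), 'rotation': array([[ 0.01267858, -0.99897987,  0.04334129],
       [-0.99979444, -0.01197922,  0.01635788],
       [-0.01582199, -0.04353978, -0.9989264 ]])}
```

View pics/scene0.png

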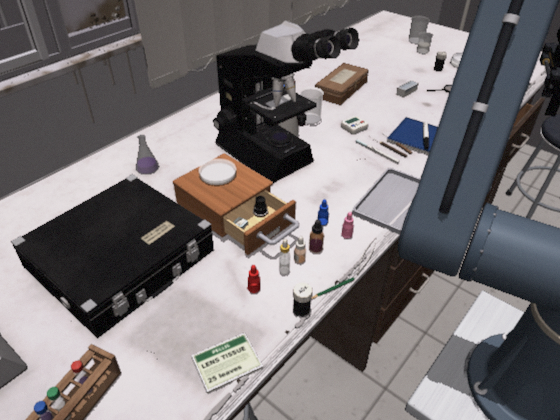

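View pics/top0.png

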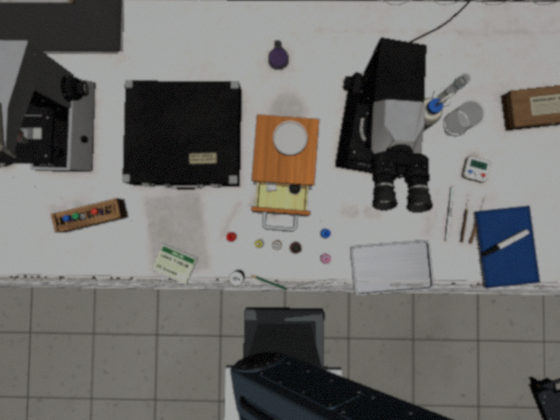

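The scene view shows the slim clear bottle (285,257), the small pale-capped one (300,250) and the amber one (317,236). Look-alikes to avoid are red (254,279), blue (324,212) and pink (348,226); the canister is at (302,298). In the top view the row lies at about (259,243), (277,244), (295,247), the tray at (390,265), the tissue at (176,262), the eyepiece at (294,188) and the cover-glass box at about (274,187). I'll check the choice in one close crop.

```bash
python3 - <<'E'
from h import *
t=np.load('top0.npz');s=np.load('scene0.npz')
a=cv2.resize(t['im'][165:295,215:345],(560,560),interpolation=cv2.INTER_CUBIC)
cv2.imwrite('pics/c1.png',a)
b=cv2.resize(s['im'][180:320,210:370],(640,560),interpolation=cv2.INTER_CUBIC);cv2.imwrite('pics/c2.png',b)
P=pts('top',t['d'])
# bottle tops: depth blobs
z=P[...,2]
for name,(u,v) in dict(slim=(259,243),small=(277,244),amber=(295,247),red=(231,237),blue=(325,233),pink=(325,258),can=(237,277)).items():
    w=P[v-10:v+11,u-9:u+10].reshape(-1,3);m=w[w[:,2]>0.045] 
    if len(m): print(name,len(m),m.mean(0).round(4),m[:,2].max().round(3), m[m[:,2]>m[:,2].max()-.02].mean(0).round(4))
# tray, tissue, handle
for n,box in dict(tray=(345,235,440,300),tissue=(145,235,205,290)).items():
    x0,y0,x1,y1=box; im=t['im'][y0:y1,x0:x1]; print(n, z[(y0+y1)//2,(x0+x1)//2])
print([ (u,v,P[v,u].round(4)) for u,v in [(280,228),(265,228),(295,228),(282,210),(294,188),(274,187),(285,160)]])
E
```

```text
slim 63 [0.4951 0.0637 0.1223] 1.122 [ 5.3470e-01 -6.0000e-04  1.1216e+00]
small 45 [0.4877 0.0215 0.0574] 0.073 [0.4878 0.0203 0.063 ]
amber 99 [ 0.4816 -0.0286  0.0641] 0.089 [ 0.4823 -0.0281  0.0808]
red 53 [0.5088 0.142  0.0764] 1.122 [ 5.3470e-01 -6.0000e-04  1.1216e+00]
blue 46 [ 0.5211 -0.1061  0.0799] 1.122 [ 5.3470e-01 -6.0000e-04  1.1216e+00]
pink 52 [ 0.454  -0.1074  0.0767] 1.122 [ 5.3470e-01 -6.0000e-04  1.1216e+00]
can 172 [0.4015 0.1254 0.0626] 0.069 [0.4014 0.1254 0.0627]
tray 0.0005696464526419032
tissue 0.008974641021961993
[(280, 228, array([0.5323, 0.0125, 0.052 ])), (265, 228, array([0.5318, 0.0523, 0.0462])), (295, 228, array([ 0.5328, -0.0271,  0.0491])), (282, 210, array([0.5791, 0.0077, 0.0689])), (294, 188, array([ 0.6379, -0.0231,  0.0576])), (274, 187, array([0.6426, 0.0303, 0.0305])), (285, 160, array([0.7081, 0.0014, 0.0792]))]
```

View pics/c1.png

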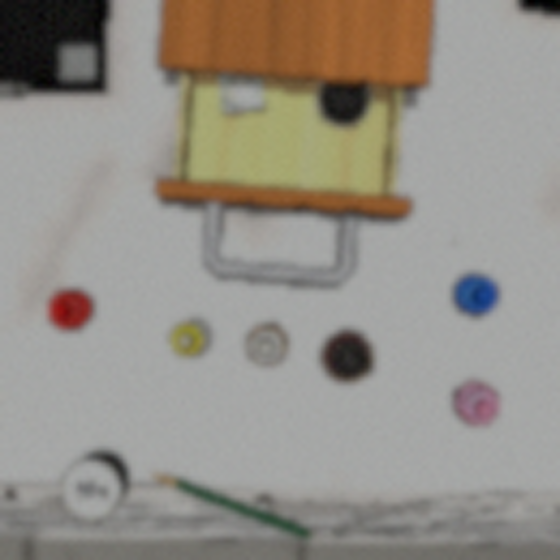

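View pics/c2.png

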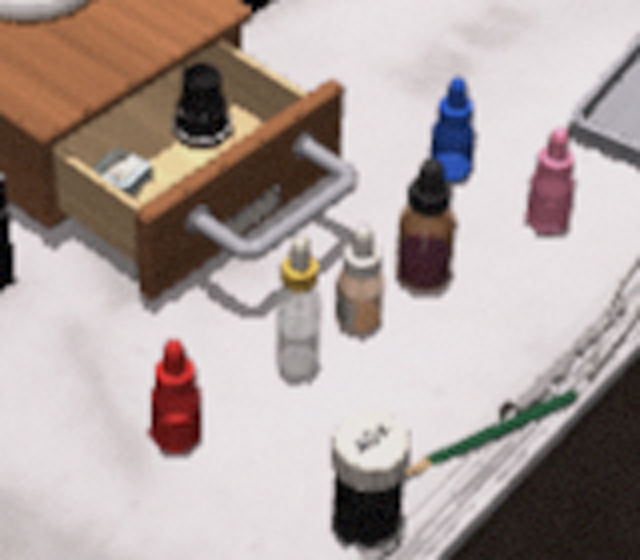

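The crops confirm the row: slim with yellow collar at top (259,244), small with pale cap at (277,245) and amber at (296,248), with red, blue and pink kept out. Next I'll measure everything.

```bash
python3 - <<'E'
from h import *
from scipy.optimize import least_squares
t=np.load('top0.npz');s=np.load('scene0.npz')
for n,u,v,z,us,vs,zs in [('slim',258.9,243.7,.06,210+300/4,180+342/4,.027),('small',276.9,244.8,.045,210+361/4,180+300/4,.017),('amber',295.8,247.6,.06,210+426/4,180+247/4,.0235)]:
    print(n,ray('top',u,v,z)[:2].round(4),'scene',ray('scene',us,vs,zs)[:2].round(4))
P=pts('top',t['d']);S=pts('scene',s['d'])
# scene depth: visible body surface points per bottle
for n,c,h in [('slim',(.489,.07),.095),('small',(.488,.021),.071),('amber',(.482,-.03),.086)]:
    for Q,nm in((P,'top'),(S,'scene')):
        q=Q.reshape(-1,3);m=(np.hypot(q[:,0]-c[0],q[:,1]-c[1])<.024)&(q[:,2]>.012)&(q[:,2]<h+.01);w=q[m]
        a,b=w[w[:,2]<.03],w[w[:,2]>h-.03]
        print(n,nm,len(w),[ (len(x),x.mean(0).round(4)) if len(x) else 0 for x in(a,b)])
# tissue & tray by colour in top
im=t['im'];hsv=cv2.cvtColor(im,cv2.COLOR_BGR2HSV)
def rect(mask,box,z,name):
    m=np.zeros(mask.shape,np.uint8);x0,y0,x1,y1=box;m[y0:y1,x0:x1]=mask[y0:y1,x0:x1]*255
    m=cv2.morphologyEx(m,cv2.MORPH_CLOSE,np.ones((5,5)))
    c=max(cv2.findContours(m,0,2)[0],key=cv2.contourArea);r=cv2.minAreaRect(c);b=cv2.boxPoints(r)
    w=np.array([ray('top',*p,z)[:2] for p in b]);print(name,w.mean(0).round(4),[np.linalg.norm(w[i]-w[i-1]).round(4) for i in range(4)],(np.degrees(np.arctan2(*(w[1]-w[0])[::-1]))).round(1),b.round(0).tolist())
B,G,R=[im[...,i].astype(int) for i in range(3)]
rect((G-B>12),(140,235,205,290),.008,'tissue')
print(im[265,340],im[265,390],im[240,390])
rect((im.mean(-1)<175),(342,232,440,296),.016,'tray')
rect((R-B>60),(245,110,325,186),.08,'cabinet')
rect((R-B>60)&(hsv[...,0]<16),(245,200,320,220),.069,'board')
# handle
q=P.reshape(-1,3);m=(q[:,0]>.515)&(q[:,0]<.55)&(abs(q[:,1])<.06)&(q[:,2]>.035)&(q[:,2]<.065);w=q[m];print('handle',len(w),w.mean(0),np.polyfit(w[:,1],w[:,0],1))
m=(B.clip()+R<140)if 0 else (im.max(-1)<70);y,x=np.nonzero(m[180:198,285:305]);print('eyep',x.min()+285,x.max()+285,y.min()+180,y.max()+180)
E
```

```text
slim [0.4907 0.067 ] scene [0.4821 0.0764]
small [0.4878 0.0202] scene [0.482  0.0245]
amber [ 0.4818 -0.0294] scene [ 0.4758 -0.0252]
slim top 66 [(2, array([0.4899, 0.0595, 0.0259])), (43, array([0.4921, 0.0679, 0.0801]))]
slim scene 295 [(66, array([0.4841, 0.0767, 0.0213])), (89, array([0.4867, 0.0729, 0.0772]))]
small top 78 [(3, array([0.497 , 0.0179, 0.0203])), (46, array([0.4878, 0.0213, 0.0571]))]
small scene 220 [(71, array([0.4797, 0.0305, 0.0217])), (99, array([0.4821, 0.0259, 0.0531]))]
amber top 120 [(3, array([ 0.487 , -0.0326,  0.0232])), (67, array([ 0.4816, -0.0288,  0.072 ]))]
amber scene 344 [(88, array([ 0.4718, -0.0179,  0.0208])), (116, array([ 0.4756, -0.0234,  0.0687]))]
tissue [0.4314 0.3031] [np.float64(0.1015), np.float64(0.0711), np.float64(0.1017), np.float64(0.0709)] -21.7 [[152.0, 268.0], [162.0, 244.0], [196.0, 259.0], [186.0, 283.0]]
[165 167 165] [159 157 155] [164 164 164]
tray [ 0.4405 -0.2864] [np.float64(0.26), np.float64(0.1696), np.float64(0.2617), np.float64(0.169)] 0.3 [[342.0, 295.0], [342.0, 232.0], [439.0, 232.0], [439.0, 295.0]]
cabinet [0.7353 0.0016] [np.float64(0.1589), np.float64(0.1733), np.float64(0.16), np.float64(0.1727)] -3.5 [[252.0, 180.0], [257.0, 114.0], [318.0, 119.0], [313.0, 185.0]]
board [0.5776 0.0118] [np.float64(0.1488), np.float64(0.0088), np.float64(0.1488), np.float64(0.0088)] -3.7 [[252.0, 210.0], [252.0, 207.0], [309.0, 211.0], [309.0, 215.0]]
handle 155 [0.5347802  0.01096732 0.04896939] [0.00728243 0.53470033]
eyep 290 299 184 192
```

```bash
python3 - <<'E'
from h import *
t=np.load('top0.npz')['im']
a=t[230:300,140:240];b=t[230:300,340:440]
f=lambda i:cv2.createCLAHE(2,(2,2)).apply(cv2.resize(cv2.cvtColor(i,6),(700,490),interpolation=2))[:,:]
c=np.vstack([f(a),f(b)]);cv2.imwrite('pics/c3.png',cv2.resize(c,(420,588),interpolation=3))
E
```

```text
(no output)
```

View pics/c3.png

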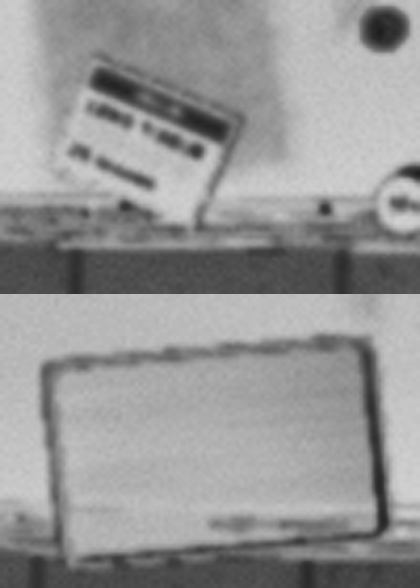

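Top half of the crop: the booklet is centred at about top pixel (174.5,263.5). Bottom half: the tray is centred at about (392,266.5), turned about 3°.

```bash
python3 - <<'E'
from h import *
print('tissue',ray('top',174.5,263.5,.008),'tray',ray('top',391.9,266.5,.014))
f=lambda x,y:ray('top',340+x/4.2,230+y/4.2,.014)[:2].round(4)
print([f(*p) for p in((43,65),(373,45),(386,238),(70,265))])
E
```

```text
tissue [0.43125492 0.30117945 0.008     ] tray [ 0.43205819 -0.29096762  0.014     ]
[array([ 0.4872, -0.1783]), array([ 0.5029, -0.3904]), array([ 0.3795, -0.3983]), array([ 0.3593, -0.1963])]
```

Tray (0.432,-0.291) and booklet (0.431,0.301) both agree with the reach and the sizes given. The tool gets a 45° yaw so the fingers clear the neighbours and the handle. First: turn, then move above the slim bottle.

```bash
cat > go.py <<'E'
import sys
from h import *
# go.py x y z n : tool-frame shift per row to reach TCP target in n rows
s=read_state();R=s['tcp_rot'];p=s['position']
print('t',s['time_s'].__round__(2),'p',p.round(4),'yaw',np.degrees(np.arctan2(R[1,0],R[0,0])).round(2),'op',round(87*s['opening'],1),'F',s['force'].round(1),'g',s['grasp_force'])
if len(sys.argv)>4:
    t=np.array(sys.argv[1:4],float);print('total',(R.T@(t-p)).round(4),'row',(R.T@(t-p)/int(sys.argv[4])).round(4))
E
```

Call:
send_rows --pt "120 0 0 0 -0.1033" --pt "120 0 0 0 -0.1033" --pt "120 0 0 0 -0.1033" --pt "120 0 0 0 -0.1033" --pt "120 0 0 0 0" --pt "120 0 0 0 0"

```text
time_s: 0.6
position: [0.227, -0.582, 0.2361]
tcp_rot: [[0.709, 0.705, -0.0], [0.705, -0.709, 0.001], [0.001, -0.001, -1.0]]
force: [-0.1, -0.6, -0.1]
opening: 0.63
grasp_force: 0.0
```

```bash
python3 go.py .490 .068 .2 20
```

```text
t 0.6 p [ 0.227  -0.582   0.2361] yaw 44.82 op 54.8 F [-0.1 -0.6 -0.1] g 0.0
total [ 0.6447 -0.2756  0.0367] row [ 0.0322 -0.0138  0.0018]
```

Call:
send_rows --pt "135 0.016 -0.007 0 0" --pt "135 0.0322 -0.0138 0.002 0" --pt "135 0.0322 -0.0138 0.002 0" --pt "135 0.0322 -0.0138 0.002 0" --pt "135 0.0322 -0.0138 0.002 0" --pt "135 0.0322 -0.0138 0.002 0" --pt "135 0.0322 -0.0138 0.002 0" --pt "135 0.0322 -0.0138 0.002 0" --pt "135 0.0322 -0.0138 0.002 0" --pt "135 0.0322 -0.0138 0.002 0" --pt "135 0.0322 -0.0138 0.002 0" --pt "135 0.0322 -0.0138 0.002 0" --pt "135 0.0322 -0.0138 0.002 0" --pt "135 0.0322 -0.0138 0.002 0" --pt "135 0.0322 -0.0138 0.002 0" --pt "135 0.0322 -0.0138 0.002 0" --pt "135 0.0322 -0.0138 0.002 0" --pt "135 0.0322 -0.0138 0.002 0" --pt "135 0.0322 -0.0138 0.002 0" --pt "135 0.0322 -0.0138 0.002 0"

```text
time_s: 2.27
position: [0.4813, 0.0537, 0.1985]
tcp_rot: [[0.709, 0.705, 0.0], [0.705, -0.709, -0.0], [0.0, 0.0, -1.0]]
force: [1.1, -0.3, 1.5]
opening: 0.467
grasp_force: 0.0
```

Call:
send_rows --pt "135 0.016 -0.0068 0 0" --pt "135 0 0 0 0" --pt "135 0 0 0 0" --pt "135 0 0 0 0" --pt "135 0 0 0 0"

```text
time_s: 2.68
position: [0.4869, 0.067, 0.1985]
tcp_rot: [[0.709, 0.705, -0.001], [0.705, -0.709, -0.0], [-0.001, -0.0, -1.0]]
force: [0.9, -0.1, -0.3]
opening: 0.471
grasp_force: 0.0
```

```bash
python3 go.py .490 .068 .045 1
```

```text
t 2.68 p [0.4869 0.067  0.1985] yaw 44.85 op 41.0 F [ 0.9 -0.1 -0.3] g 0.0
total [0.003  0.0015 0.1535] row [0.003  0.0015 0.1535]
```

Call:
send_rows --pt "135 0.003 0.0015 0.016 0" --pt "135 0 0 0.017 0" --pt "135 0 0 0.017 0" --pt "135 0 0 0.017 0" --pt "135 0 0 0.017 0" --pt "135 0 0 0 0" --pt "135 0 0 0 0"

```text
time_s: 3.27
position: [0.4899, 0.068, 0.1142]
tcp_rot: [[0.709, 0.705, -0.002], [0.705, -0.709, 0.0], [-0.002, -0.002, -1.0]]
force: [0.3, 0.0, 0.2]
opening: 0.474
grasp_force: 0.0
```

```bash
python3 go.py .490 .068 .045 8; python3 - <<'E'
from h import *
a,_=capture('scene');b,_=capture('top')
cv2.imwrite('pics/c4.png',np.hstack([cv2.resize(a[170:310,220:360],(400,400),interpolation=2),cv2.resize(b[190:290,220:320],(400,400),interpolation=2)]))
E
```

```text
t 3.27 p [0.4899 0.068  0.1142] yaw 44.85 op 41.3 F [0.3 0.  0.2] g 0.0
total [0.0002 0.0002 0.0692] row [0.     0.     0.0086]
```

View pics/c4.png

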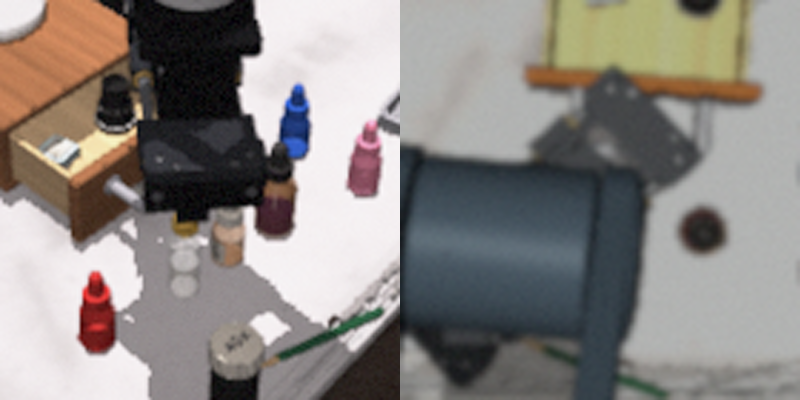

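The scene crop shows the finger right over the slim bottle's teat at (188,215), with the neighbours clear. Descend.

Call:
send_rows --pt "135 0 0 0.0086 0" --pt "135 0 0 0.0086 0" --pt "135 0 0 0.0086 0" --pt "135 0 0 0.0086 0" --pt "135 0 0 0.0086 0" --pt "135 0 0 0.0086 0" --pt "135 0 0 0.0086 0" --pt "135 0 0 0.0086 0" --pt "135 0 0 0 0" --pt "255 0 0 0 0" --pt "255 0 0 0 0" --pt "255 0 0 0 0" --pt "255 0 0 0 0" --pt "255 0 0 0 0" --pt "255 0 0 0 0"

```text
time_s: 4.62
position: [0.4909, 0.0691, 0.0462]
tcp_rot: [[0.707, 0.707, 0.001], [0.707, -0.707, -0.0], [0.001, 0.001, -1.0]]
force: [0.9, 0.4, 1.1]
opening: 0.263
grasp_force: 30.0
```

```bash
python3 go.py .490 .068 .17 8
```

```text
t 4.62 p [0.4909 0.0691 0.0462] yaw 44.98 op 22.9 F [0.9 0.4 1.1] g 29.99016848858446
total [-0.0013  0.0002 -0.1239] row [-0.0002  0.     -0.0155]
```

Call:
send_rows --pt "255 0 0 -0.008 0" --pt "255 0 0 -0.0155 0" --pt "255 0 0 -0.0155 0" --pt "255 0 0 -0.0155 0" --pt "255 0 0 -0.0155 0" --pt "255 0 0 -0.0155 0" --pt "255 0 0 -0.0155 0" --pt "255 0 0 -0.0155 0" --pt "255 0 0 -0.0075 0"

```text
time_s: 5.37
position: [0.4912, 0.0691, 0.172]
tcp_rot: [[0.707, 0.707, 0.003], [0.707, -0.707, -0.0], [0.002, 0.002, -1.0]]
force: [0.5, 0.1, 0.7]
opening: 0.259
grasp_force: 30.0
```

Call:
send_rows --pt "255 -0.008 0.0064 0 0" --pt "255 -0.0162 0.0128 0 0" --pt "255 -0.0162 0.0128 0 0" --pt "255 -0.0162 0.0128 0 0" --pt "255 -0.0162 0.0128 0 0" --pt "255 -0.0162 0.0128 0 0" --pt "255 -0.0162 0.0128 0 0" --pt "255 -0.0162 0.0128 0 0" --pt "255 -0.0162 0.0128 0 0" --pt "255 -0.0162 0.0128 0 0" --pt "255 -0.0162 0.0128 0 0" --pt "255 -0.0162 0.0128 0 0" --pt "255 -0.0162 0.0128 0 0" --pt "255 -0.0162 0.0128 0 0" --pt "255 -0.008 0.0064 0 0" --pt "255 0 0 0 0" --pt "255 0 0 0 0" --pt "255 0 0 0 0"

```text
time_s: 6.87
position: [0.4563, -0.2167, 0.1693]
tcp_rot: [[0.707, 0.707, -0.001], [0.707, -0.707, 0.002], [0.0, -0.002, -1.0]]
force: [0.2, 0.9, -0.9]
opening: 0.26
grasp_force: 30.0
```

```bash
python3 go.py .456 -.219 .0495 10
```

```text
t 6.87 p [ 0.4563 -0.2167  0.1693] yaw 44.99 op 22.6 F [ 0.2  0.9 -0.9] g 29.990466870367527
total [-0.0019  0.0017  0.1198] row [-0.0002  0.0002  0.012 ]
```

Call:
send_rows --pt "255 -0.001 0.001 0.006 0" --pt "255 -0.001 0.001 0.014 0" --pt "255 0 0 0.014 0" --pt "255 0 0 0.014 0" --pt "255 0 0 0.014 0" --pt "255 0 0 0.014 0" --pt "255 0 0 0.014 0" --pt "255 0 0 0.014 0" --pt "255 0 0 0.007 0" --pt "255 0 0 0.004 0" --pt "255 0 0 0.003 0" --pt "255 0 0 0.0018 0" --pt "255 0 0 0 0" --pt "255 0 0 0 0"

```text
time_s: 8.03
position: [0.4573, -0.2208, 0.0504]
tcp_rot: [[0.707, 0.707, 0.001], [0.707, -0.707, -0.001], [0.0, 0.001, -1.0]]
force: [-0.6, -0.7, -0.3]
opening: 0.26
grasp_force: 30.0
```

```bash
python3 go.py .456 -.219 .0495 1
```

```text
t 8.03 p [ 0.4573 -0.2208  0.0504] yaw 44.99 op 22.6 F [-0.6 -0.7 -0.3] g 29.990340638905764
total [ 0.0004 -0.0022  0.0009] row [ 0.0004 -0.0022  0.0009]
```

Call:
send_rows --pt "255 0 0 0.001 0" --pt "255 0 0 0 0" --pt "120 0 0 0 0" --pt "120 0 0 0 0" --pt "120 0 0 0 0" --pt "120 0 0 0 0" --pt "120 0 0 0 0" --pt "120 0 0 -0.01 0" --pt "120 0 0 -0.02 0" --pt "120 0 0 -0.03 0" --pt "120 0 0 -0.03 0" --pt "120 0 0 -0.015 0"

```text
time_s: 9.03
position: [0.4581, -0.2214, 0.1575]
tcp_rot: [[0.707, 0.707, 0.004], [0.707, -0.707, -0.003], [0.001, 0.005, -1.0]]
force: [0.2, -0.4, -0.4]
opening: 0.527
grasp_force: 0.0
```

Call:
send_rows --pt "120 0.006 -0.005 0 0" --pt "120 0.0134 -0.0103 0 0" --pt "120 0.0134 -0.0103 0 0" --pt "120 0.0134 -0.0103 0 0" --pt "120 0.0134 -0.0103 0 0" --pt "120 0.0134 -0.0103 0 0" --pt "120 0.0134 -0.0103 0 0" --pt "120 0.0134 -0.0103 0 0" --pt "120 0.0134 -0.0103 0 0" --pt "120 0.0134 -0.0103 0 0" --pt "120 0.0134 -0.0103 0 0" --pt "120 0.0134 -0.0103 0 0" --pt "120 0 0 0 0" --pt "120 0 0 0 0" --pt "120 0 0 0 0"

```text
time_s: 10.28
position: [0.4815, -0.0286, 0.1537]
tcp_rot: [[0.707, 0.707, -0.001], [0.707, -0.707, -0.0], [-0.001, -0.0, -1.0]]
force: [-0.5, -0.2, -0.3]
opening: 0.531
grasp_force: 0.0
```

```bash
python3 go.py .4815 -.029 .039 8; python3 - <<'E'
from h import *
a,_=capture('scene');b,_=capture('top')
cv2.imwrite('pics/c5.png',np.hstack([cv2.resize(a[130:290,280:440],(400,400),interpolation=2),cv2.resize(b[210:310,260:440],(400,222),interpolation=2) if 0 else cv2.resize(b[200:300,340:440],(400,400),interpolation=2)]))
E
```

```text
t 10.28 p [ 0.4815 -0.0286  0.1537] yaw 45.0 op 46.2 F [-0.5 -0.2 -0.3] g 0.0
total [-0.0002  0.0003  0.1147] row [-0.      0.      0.0143]
```

View pics/c5.png

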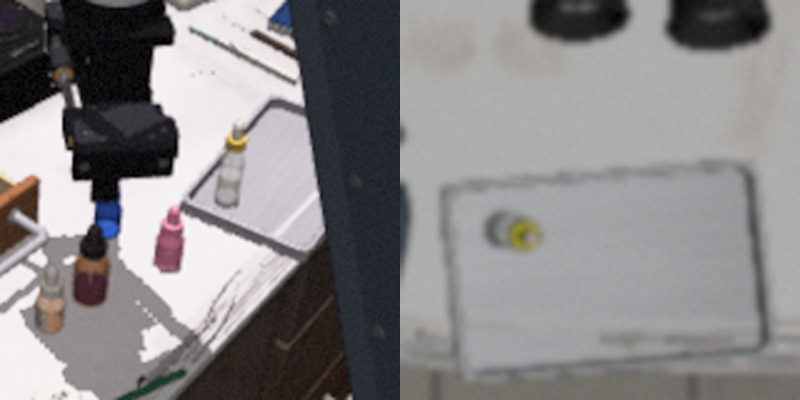

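The slim bottle stands upright in the tray at crop (512,230), and the gripper is above the amber one. Descend and grip.

Call:
send_rows --pt "120 0 0 0.008 0" --pt "120 0 0 0.015 0" --pt "120 0 0 0.015 0" --pt "120 0 0 0.015 0" --pt "120 0 0 0.015 0" --pt "120 0 0 0.015 0" --pt "120 0 0 0.015 0" --pt "120 0 0 0.01 0" --pt "120 0 0 0.0067 0" --pt "120 0 0 0 0" --pt "255 0 0 0 0" --pt "255 0 0 0 0" --pt "255 0 0 0 0" --pt "255 0 0 0 0" --pt "255 0 0 0 0" --pt "255 0 0 0 0"

```text
time_s: 11.72
position: [0.4823, -0.0286, 0.0399]
tcp_rot: [[0.707, 0.707, 0.001], [0.707, -0.707, -0.0], [0.001, 0.001, -1.0]]
force: [-0.1, 1.1, 5.1]
opening: 0.361
grasp_force: 30.0
```

Call:
send_rows --pt "255 0 0 -0.008 0" --pt "255 0 0 -0.0155 0" --pt "255 0 0 -0.0155 0" --pt "255 0 0 -0.0155 0" --pt "255 0 0 -0.0155 0" --pt "255 0 0 -0.0155 0" --pt "255 0 0 -0.0155 0" --pt "255 0 0 -0.0155 0" --pt "255 0 0 -0.0075 0"

```text
time_s: 12.47
position: [0.4825, -0.0287, 0.1653]
tcp_rot: [[0.707, 0.707, 0.003], [0.707, -0.707, -0.001], [0.001, 0.003, -1.0]]
force: [-0.2, 0.4, -0.9]
opening: 0.361
grasp_force: 30.0
```

```bash
python3 go.py .432 -.291 .17 14
```

```text
t 12.47 p [ 0.4825 -0.0287  0.1653] yaw 44.98 op 31.4 F [-0.2  0.4 -0.9] g 29.996202886104584
total [-0.2211  0.1499 -0.0046] row [-0.0158  0.0107 -0.0003]
```

Call:
send_rows --pt "255 -0.008 0.0054 0 0" --pt "255 -0.0158 0.0107 0 0" --pt "255 -0.0158 0.0107 0 0" --pt "255 -0.0158 0.0107 0 0" --pt "255 -0.0158 0.0107 0 0" --pt "255 -0.0158 0.0107 0 0" --pt "255 -0.0158 0.0107 0 0" --pt "255 -0.0158 0.0107 0 0" --pt "255 -0.0158 0.0107 0 0" --pt "255 -0.0158 0.0107 0 0" --pt "255 -0.0158 0.0107 0 0" --pt "255 -0.0158 0.0107 0 0" --pt "255 -0.0158 0.0107 0 0" --pt "255 -0.0158 0.0107 0 0" --pt "255 -0.008 0.0054 0 0" --pt "255 0 0 0 0" --pt "255 0 0 0 0" --pt "255 0 0 0 0"

```text
time_s: 13.97
position: [0.4306, -0.2899, 0.1628]
tcp_rot: [[0.707, 0.707, -0.001], [0.707, -0.707, 0.002], [0.0, -0.002, -1.0]]
force: [-0.6, 0.9, -1.4]
opening: 0.36
grasp_force: 30.0
```

```bash
python3 go.py .432 -.291 .0432 10
```

```text
t 13.97 p [ 0.4306 -0.2899  0.1628] yaw 44.99 op 31.3 F [-0.6  0.9 -1.4] g 29.996492564678192
total [1.000e-04 2.000e-03 1.196e-01] row [0.     0.0002 0.012 ]
```

Call:
send_rows --pt "255 0 0 0.008 0" --pt "255 0 0 0.014 0" --pt "255 0 0 0.014 0" --pt "255 0 0 0.014 0" --pt "255 0 0 0.014 0" --pt "255 0 0 0.014 0" --pt "255 0 0 0.014 0" --pt "255 0 0 0.012 0" --pt "255 0 0 0.007 0" --pt "255 0 0 0.004 0" --pt "255 0 0 0.003 0" --pt "255 0 0 0.0022 0" --pt "255 0 0 0 0" --pt "255 0 0 0 0"

```text
time_s: 15.13
position: [0.4315, -0.2913, 0.0435]
tcp_rot: [[0.707, 0.707, 0.001], [0.707, -0.707, -0.001], [-0.0, 0.001, -1.0]]
force: [-0.9, -0.5, -0.7]
opening: 0.359
grasp_force: 30.0
```

Call:
send_rows --pt "255 0 0 0 0" --pt "110 0 0 0 0" --pt "110 0 0 0 0" --pt "110 0 0 0 0" --pt "110 0 0 0 0" --pt "110 0 0 0 0" --pt "110 0 0 -0.01 0" --pt "120 0 0 -0.02 0" --pt "120 0 0 -0.03 0" --pt "120 0 0 -0.03 0" --pt "120 0 0 -0.025 0"

```text
time_s: 16.05
position: [0.4313, -0.2912, 0.1604]
tcp_rot: [[0.707, 0.707, 0.001], [0.707, -0.707, -0.001], [-0.0, 0.001, -1.0]]
force: [0.9, -0.6, 0.3]
opening: 0.534
grasp_force: 0.0
```

Call:
send_rows --pt "135 0.0093 -0.0065 0 0" --pt "135 0.0186 -0.0129 0 0" --pt "135 0.0186 -0.0129 0 0" --pt "135 0.0186 -0.0129 0 0" --pt "135 0.0186 -0.0129 0 0" --pt "135 0.0186 -0.0129 0 0" --pt "135 0.0186 -0.0129 0 0" --pt "135 0.0186 -0.0129 0 0" --pt "135 0.0186 -0.0129 0 0" --pt "135 0.0186 -0.0129 0 0" --pt "135 0.0186 -0.0129 0 0" --pt "135 0.0186 -0.0129 0 0" --pt "135 0.0186 -0.0129 0 0" --pt "135 0.0186 -0.0129 0 0" --pt "135 0.0093 -0.0065 0 0" --pt "135 0 0 0 0" --pt "135 0 0 0 0" --pt "135 0 0 0 0"

```text
time_s: 17.55
position: [0.4875, 0.0201, 0.158]
tcp_rot: [[0.708, 0.707, -0.0], [0.707, -0.708, -0.0], [-0.0, 0.0, -1.0]]
force: [-0.3, 0.0, -1.2]
opening: 0.474
grasp_force: 0.0
```

```bash
python3 go.py .4875 .021 .024 10
```

```text
t 17.55 p [0.4875 0.0201 0.158 ] yaw 44.97 op 41.2 F [-0.3  0.  -1.2] g 0.0
total [ 0.0007 -0.0006  0.134 ] row [ 0.0001 -0.0001  0.0134]
```

Call:
send_rows --pt "135 0.0007 -0.0006 0.008 0" --pt "135 0 0 0.015 0" --pt "135 0 0 0.015 0" --pt "135 0 0 0.015 0" --pt "135 0 0 0.015 0" --pt "135 0 0 0.015 0" --pt "135 0 0 0.015 0" --pt "135 0 0 0.015 0" --pt "135 0 0 0.012 0" --pt "135 0 0 0.009 0" --pt "135 0 0 0 0" --pt "255 0 0 0 0" --pt "255 0 0 0 0" --pt "255 0 0 0 0" --pt "255 0 0 0 0" --pt "255 0 0 0 0" --pt "255 0 0 0 0"

```text
time_s: 18.97
position: [0.4882, 0.0217, 0.0247]
tcp_rot: [[0.707, 0.707, 0.001], [0.707, -0.707, -0.0], [0.001, 0.001, -1.0]]
force: [-0.9, 0.4, 2.7]
opening: 0.291
grasp_force: 30.0
```

Call:
send_rows --pt "255 0 0 -0.008 0" --pt "255 0 0 -0.0155 0" --pt "255 0 0 -0.0155 0" --pt "255 0 0 -0.0155 0" --pt "255 0 0 -0.0155 0" --pt "255 0 0 -0.0155 0" --pt "255 0 0 -0.0155 0" --pt "255 0 0 -0.0155 0" --pt "255 0 0 -0.0135 0"

```text
time_s: 19.72
position: [0.4876, 0.0219, 0.1556]
tcp_rot: [[0.707, 0.707, 0.001], [0.707, -0.707, -0.0], [0.0, 0.001, -1.0]]
force: [-0.7, 0.5, -0.2]
opening: 0.293
grasp_force: 30.0
```

```bash
python3 go.py .407 -.358 .155 18
```

```text
t 19.72 p [0.4876 0.0219 0.1556] yaw 44.98 op 25.5 F [-0.7  0.5 -0.2] g 29.99456166755408
total [-0.3255  0.2117  0.0006] row [-0.0181  0.0118  0.    ]
```

Call:
send_rows --pt "255 -0.009 0.0059 0 0" --pt "255 -0.0181 0.0118 0 0" --pt "255 -0.0181 0.0118 0 0" --pt "255 -0.0181 0.0118 0 0" --pt "255 -0.0181 0.0118 0 0" --pt "255 -0.0181 0.0118 0 0" --pt "255 -0.0181 0.0118 0 0" --pt "255 -0.0181 0.0118 0 0" --pt "255 -0.0181 0.0118 0 0" --pt "255 -0.0181 0.0118 0 0" --pt "255 -0.0181 0.0118 0 0" --pt "255 -0.0181 0.0118 0 0" --pt "255 -0.0181 0.0118 0 0" --pt "255 -0.0181 0.0118 0 0" --pt "255 -0.0181 0.0118 0 0" --pt "255 -0.0181 0.0118 0 0" --pt "255 -0.0181 0.0118 0 0" --pt "255 -0.0181 0.0118 0 0" --pt "255 -0.009 0.0059 0 0" --pt "255 0 0 0 0"

```text
time_s: 21.38
position: [0.4067, -0.3614, 0.1537]
tcp_rot: [[0.709, 0.705, 0.0], [0.705, -0.709, -0.001], [-0.001, 0.001, -1.0]]
force: [0.3, -0.7, -0.2]
opening: 0.286
grasp_force: 30.0
```

Call:
send_rows --pt "255 0 0 0 0" --pt "255 0 0 0 0"

```text
time_s: 21.55
position: [0.407, -0.3572, 0.1536]
tcp_rot: [[0.707, 0.707, -0.001], [0.707, -0.707, 0.002], [0.001, -0.002, -1.0]]
force: [0.9, 0.3, 0.3]
opening: 0.29
grasp_force: 30.0
```

```bash
python3 go.py .407 -.358 .0280 10
```

```text
t 21.55 p [ 0.407  -0.3572  0.1536] yaw 45.0 op 25.2 F [0.9 0.3 0.3] g 29.994717333465815
total [-0.0006  0.0009  0.1256] row [-0.0001  0.0001  0.0126]
```

Call:
send_rows --pt "255 0 0 0.008 0" --pt "255 0 0 0.014 0" --pt "255 0 0 0.014 0" --pt "255 0 0 0.014 0" --pt "255 0 0 0.014 0" --pt "255 0 0 0.014 0" --pt "255 0 0 0.014 0" --pt "255 0 0 0.012 0" --pt "255 0 0 0.008 0" --pt "255 0 0 0.006 0" --pt "255 0 0 0.005 0" --pt "255 0 0 0.003 0" --pt "255 0 0 0 0" --pt "255 0 0 0 0"

```text
time_s: 22.72
position: [0.4077, -0.3589, 0.0284]
tcp_rot: [[0.707, 0.707, 0.001], [0.707, -0.707, -0.001], [-0.0, 0.001, -1.0]]
force: [-0.2, -0.8, -0.6]
opening: 0.29
grasp_force: 30.0
```

Call:
send_rows --pt "255 0 0 0 0" --pt "120 0 0 0 0" --pt "120 0 0 0 0" --pt "120 0 0 0 0" --pt "120 0 0 0 0" --pt "120 0 0 0 0" --pt "120 0 0 -0.01 0" --pt "120 0 0 -0.02 0" --pt "120 0 0 -0.03 0" --pt "120 0 0 -0.03 0" --pt "120 0 0 -0.03 0" --pt "255 0 0 -0.01 0" --pt "255 0 0 0 0.1122" --pt "255 0 0 0 0.1122" --pt "255 0 0 0 0.1122" --pt "255 0 0 0 0.1122" --pt "255 0 0 0 0.1122" --pt "255 0 0 0 0.1122" --pt "255 0 0 0 0.1122"

```text
time_s: 24.3
position: [0.4072, -0.3584, 0.158]
tcp_rot: [[1.0, -0.006, -0.0], [-0.006, -1.0, 0.001], [-0.0, -0.001, -1.0]]
force: [-0.1, -0.6, 0.3]
opening: 0.036
grasp_force: 0.0
```

```bash
python3 go.py .554 .014 .15 16; python3 - <<'E'
from h import *
a,d=capture('scene');b,d2=capture('top')
cv2.imwrite('pics/c6.png',np.hstack([cv2.resize(a[120:280,230:430],(500,400),interpolation=2),cv2.resize(b[190:310,330:450],(300,300),interpolation=2)[:, :] if 0 else cv2.resize(b[190:323,340:440],(300,400),interpolation=2)]))
E
```

```text
t 24.3 p [ 0.4072 -0.3584  0.158 ] yaw -0.34 op 3.1 F [-0.1 -0.6  0.3] g 0.0
total [ 0.1446 -0.3732  0.0081] row [ 0.009  -0.0233  0.0005]
```

View pics/c6.png

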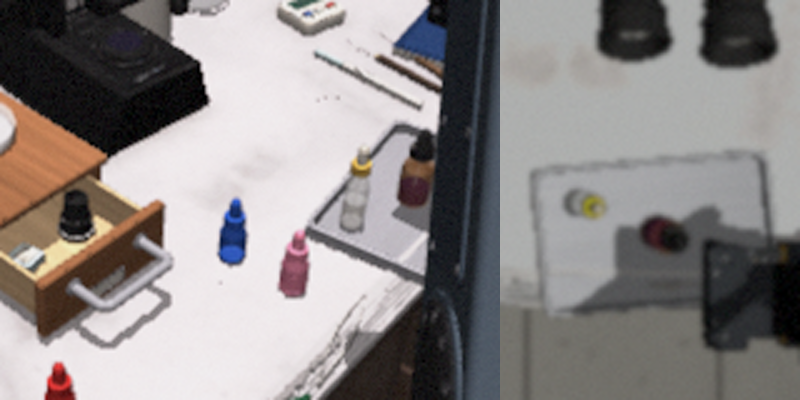

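Slim and amber stand upright in the tray at crop (355,195) and (415,175); the small bottle is hidden under the gripper. Now to the handle.

Call:
send_rows --pt "255 0.004 -0.0117 0 0" --pt "255 0.009 -0.0233 0 0" --pt "255 0.009 -0.0233 0 0" --pt "255 0.009 -0.0233 0 0" --pt "255 0.009 -0.0233 0 0" --pt "255 0.009 -0.0233 0 0" --pt "255 0.009 -0.0233 0 0" --pt "255 0.009 -0.0233 0 0" --pt "255 0.009 -0.0233 0 0" --pt "255 0.009 -0.0233 0 0" --pt "255 0.009 -0.0233 0 0" --pt "255 0.009 -0.0233 0 0" --pt "255 0.009 -0.0233 0 0" --pt "255 0.009 -0.0233 0 0" --pt "255 0.009 -0.0233 0 0" --pt "255 0.009 -0.0233 0 0" --pt "255 0.005 -0.0117 0 0" --pt "255 0 0 0 0" --pt "255 0 0 0 0" --pt "255 0 0 0 0"

```text
time_s: 26.07
position: [0.551, 0.0135, 0.1579]
tcp_rot: [[1.0, 0.0, -0.001], [0.0, -1.0, -0.0], [-0.001, 0.0, -1.0]]
force: [0.7, -0.9, -0.6]
opening: 0.008
grasp_force: 0.0
```

```bash
python3 go.py .554 .014 .04 8; python3 - <<'E'
from h import *
b,d2=capture('top');a,d=capture('scene');P=pts('top',d2).reshape(-1,3)
print(P.shape)
for Q in (P,pts('scene',d).reshape(-1,3)):
    w=Q[(Q[:,0]>.515)&(Q[:,0]<.55)&(abs(Q[:,1]-.012)<.05)&(Q[:,2]>.04)&(Q[:,2]<.06)];print(len(w),w.mean(0) if len(w) else '')
# bottle small in tray
w=P[(np.hypot(P[:,0]-.407,P[:,1]+.358)<.03)&(P[:,2]>.04)&(P[:,2]<.12)];print('small',len(w),w.mean(0),w[:,2].max())
E
```

```text
t 26.07 p [0.551  0.0135 0.1579] yaw 0.0 op 0.7 F [ 0.7 -0.9 -0.6] g 0.0
total [ 0.0031 -0.0006  0.1179] row [ 0.0004 -0.0001  0.0147]
(235200, 3)
0 
211 [0.53198156 0.01816198 0.04667805]
small 64 [ 0.40882706 -0.35593773  0.05723052] 0.07540690382523052
```

Call:
send_rows --pt "255 0.003 0 0.008 0" --pt "255 0 0 0.0145 0" --pt "255 0 0 0.0145 0" --pt "255 0 0 0.0145 0" --pt "255 0 0 0.0145 0" --pt "255 0 0 0.0145 0" --pt "255 0 0 0.0145 0" --pt "255 0 0 0.0145 0" --pt "255 0 0 0.008 0" --pt "255 0 0 0 0" --pt "255 0 0 0 0"

```text
time_s: 27.08
position: [0.5544, 0.0136, 0.0401]
tcp_rot: [[1.0, -0.001, -0.001], [-0.001, -1.0, 0.0], [-0.001, -0.0, -1.0]]
force: [0.2, -0.3, -0.2]
opening: 0.007
grasp_force: 0.0
```

Call:
send_rows --pt "255 -0.004 0 0 0" --pt "255 -0.004 0 0 0" --pt "255 -0.004 0 0 0" --pt "255 -0.006 -0.0005 0 0" --pt "255 -0.006 -0.0005 0 0" --pt "255 -0.006 -0.0005 0 0" --pt "255 -0.006 -0.0005 0 0" --pt "255 -0.006 -0.0005 0 0" --pt "255 -0.006 -0.0005 0 0" --pt "255 -0.006 -0.0005 0 0" --pt "255 -0.006 -0.0005 0 0" --pt "255 -0.005 -0.0005 0 0" --pt "255 -0.004 0 0 0" --pt "255 -0.003 0 0 0" --pt "255 0 0 0 0" --pt "255 0 0 0 0"

```text
time_s: 28.42
position: [0.4817, 0.0188, 0.0404]
tcp_rot: [[1.0, -0.0, -0.002], [-0.0, -1.0, 0.0], [-0.002, -0.0, -1.0]]
force: [-0.3, 0.4, 0.7]
opening: 0.004
grasp_force: 0.0
```

```bash
python3 go.py .474 .018 .04 8; python3 - <<'E'
from h import *
b,d2=capture('top');a,d=capture('scene')
np.savez('open.npz',a=a,d=d,b=b,d2=d2)
cv2.imwrite('pics/c7.png',np.hstack([cv2.resize(a[150:310,200:360],(400,400),interpolation=2),cv2.resize(b[150:270,220:340],(400,400),interpolation=2)]))
E
```

```text
t 28.42 p [0.4817 0.0188 0.0404] yaw -0.02 op 0.4 F [-0.3  0.4  0.7] g 0.0
total [-0.0077  0.0009  0.0004] row [-0.001   0.0001  0.    ]
```

View pics/c7.png

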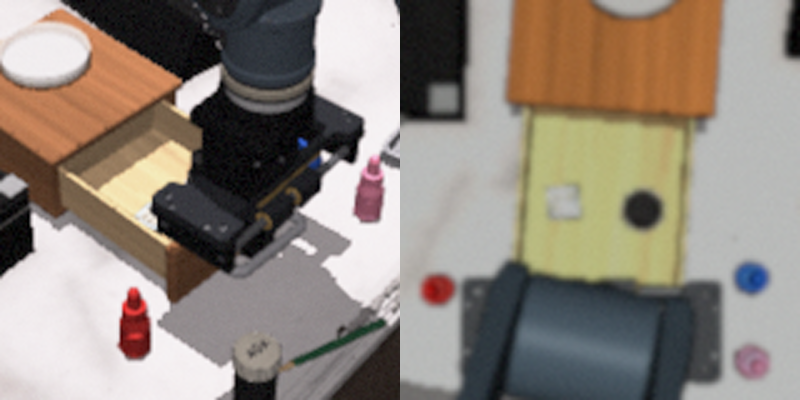

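The drawer is out; in the top crop the eyepiece is at (642,210) and the cover-glass box at (563,202). Free the hook, lift, turn the jaws to close along x, and measure the eyepiece.

Call:
send_rows --pt "255 0.008 0 0 0" --pt "255 0 0 0 0" --pt "255 0 0 -0.015 0" --pt "255 0 0 -0.03 0" --pt "255 0 0 -0.03 0" --pt "255 0 0 -0.03 0" --pt "120 0 0 -0.015 -0.1122" --pt "120 0 0 0 -0.1122" --pt "120 0 0 0 -0.1122" --pt "120 0 0 0 -0.1122" --pt "120 0 0 0 -0.1122" --pt "120 0 0 0 -0.1122" --pt "120 0 0 0 -0.1122" --pt "120 0 0 0 -0.1122" --pt "120 0 0 0 -0.1122" --pt "120 0 0 0 -0.1122" --pt "120 0 0 0 -0.1122" --pt "120 0 0 0 -0.1122" --pt "120 0 0 0 -0.1122" --pt "120 0 0 0 -0.1122"

```text
time_s: 30.18
position: [0.4909, 0.0186, 0.1606]
tcp_rot: [[-0.005, 1.0, 0.0], [1.0, 0.005, -0.0], [-0.0, 0.0, -1.0]]
force: [-0.0, 0.3, -0.8]
opening: 0.53
grasp_force: 0.0
```

```bash
python3 - <<'E'
from h import *
o=np.load('open.npz');b=o['b']
m=(b.max(-1)<75).astype(np.uint8);m2=np.zeros_like(m);m2[203:225,280:306]=m[203:225,280:306]
y,x=np.nonzero(m2);print(x.mean(),y.mean(),len(x),x.min(),x.max(),y.min(),y.max())
for z in(.04,.05,.06):print(z,ray('top',x.mean(),y.mean(),z)[:2].round(4))
P=pts('top',o['d2']);w=P[203:225,280:306].reshape(-1,3);w=w[(w[:,2]>.035)&(w[:,2]<.07)];print(len(w),w.mean(0),w[:,2].max())
b2,d3=capture('top');a2,_=capture('scene')
S=pts('top',d3);w=S[200:225,280:306].reshape(-1,3);print((S[225:240,270:300,2]).mean())
cv2.imwrite('pics/c8.png',np.hstack([cv2.resize(a2[150:310,200:360],(400,400),interpolation=2),cv2.resize(b2[150:270,220:340],(400,400),interpolation=2)]))
E
python3 go.py .56 -.018 .15 4
```

```text
292.3170731707317 212.59756097560975 82 288 297 208 217
0.04 [ 0.5737 -0.0197]
0.05 [ 0.5734 -0.0195]
0.06 [ 0.573  -0.0193]
134 [ 0.57223592 -0.02832176  0.05195008] 0.06396045516977833
0.3298616810411178
t 30.28 p [0.4908 0.0186 0.1606] yaw 89.97 op 45.8 F [-0.1 -0.2  0.5] g 0.0
total [-0.0366  0.0692  0.0106] row [-0.0091  0.0173  0.0026]
```

View pics/c8.png

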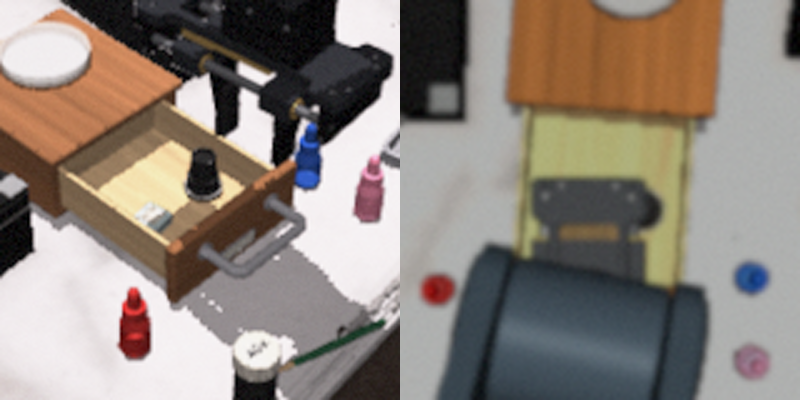

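Call:
send_rows --pt "110 -0.004 0.008 0 0" --pt "110 -0.0064 0.0137 0 0" --pt "110 -0.0064 0.0137 0 0" --pt "110 -0.0064 0.0137 0 0" --pt "110 -0.0064 0.0137 0 0" --pt "110 -0.0064 0.0137 0 0" --pt "110 -0.0025 0.006 0 0" --pt "110 0 0 0 0" --pt "110 0 0 0 0" --pt "110 0 0 0 0"

```text
time_s: 31.12
position: [0.572, -0.0195, 0.1602]
tcp_rot: [[0.001, 1.0, -0.002], [1.0, -0.001, 0.001], [0.001, -0.002, -1.0]]
force: [-0.2, 0.4, 0.6]
opening: 0.567
grasp_force: 0.0
```

```bash
python3 - <<'E'
from h import *
print(ray('scene',281.2,227.5,.025),ray('scene',281.2,212,.06))
E
python3 go.py .573 -.020 .035 8
```

```text
[ 0.56293343 -0.00859447  0.025     ] [ 0.57183409 -0.01856121  0.06      ]
t 31.12 p [ 0.572  -0.0195  0.1602] yaw 89.95 op 49.3 F [-0.2  0.4  0.6] g 0.0
total [-0.0006  0.0012  0.1252] row [-0.0001  0.0001  0.0157]
```

Call:
send_rows --pt "110 0 0.001 0.008 0" --pt "110 0 0 0.015 0" --pt "110 0 0 0.015 0" --pt "110 0 0 0.015 0" --pt "110 0 0 0.015 0" --pt "110 0 0 0.015 0" --pt "110 0 0 0.015 0" --pt "110 0 0 0.012 0" --pt "110 0 0 0.009 0" --pt "110 0 0 0.0055 0" --pt "110 0 0 0 0" --pt "255 0 0 0 0" --pt "255 0 0 0 0" --pt "255 0 0 0 0" --pt "255 0 0 0 0" --pt "255 0 0 0 0" --pt "255 0 0 0 0"

```text
time_s: 32.53
position: [0.5746, -0.02, 0.0367]
tcp_rot: [[0.0, 1.0, 0.001], [1.0, -0.0, -0.0], [-0.0, 0.001, -1.0]]
force: [-0.6, -0.2, 4.0]
opening: 0.372
grasp_force: 29.9
```

```bash
python3 go.py .573 -.020 .035 8
```

```text
t 32.53 p [ 0.5746 -0.02    0.0367] yaw 89.98 op 32.3 F [-0.6 -0.2  4. ] g 29.87601552522392
total [ 0.     -0.0016  0.0017] row [ 0.     -0.0002  0.0002]
```

Call:
send_rows --pt "255 0 0 -0.004 0" --pt "255 0 0 -0.008 0" --pt "255 0 0 -0.015 0" --pt "255 0 0 -0.015 0" --pt "255 0 0 -0.015 0" --pt "255 0 0 -0.015 0" --pt "255 0 0 -0.015 0" --pt "255 0 0 -0.015 0" --pt "255 0 0 -0.008 0" --pt "255 0 0 0 0"

```text
time_s: 33.37
position: [0.5753, -0.0201, 0.1483]
tcp_rot: [[0.0, 1.0, 0.004], [1.0, -0.0, -0.001], [-0.001, 0.004, -1.0]]
force: [-0.1, -0.2, -0.1]
opening: 0.368
grasp_force: 29.6
```

Call:
send_rows --pt "255 0.01 -0.0045 0 0" --pt "255 0.02 -0.009 0 0" --pt "255 0.02 -0.009 0 0" --pt "255 0.02 -0.009 0 0" --pt "255 0.02 -0.009 0 0" --pt "255 0.02 -0.009 0 0" --pt "255 0.02 -0.009 0 0" --pt "255 0.02 -0.009 0 0" --pt "255 0.02 -0.009 0 0" --pt "255 0.02 -0.009 0 0" --pt "255 0.02 -0.009 0 0" --pt "255 0.02 -0.009 0 0" --pt "255 0.02 -0.009 0 0" --pt "255 0.02 -0.009 0 0" --pt "255 0.02 -0.009 0 0" --pt "255 0.02 -0.009 0 0" --pt "255 0.01 -0.0045 0 0" --pt "255 0 0 0 0" --pt "255 0 0 0 0" --pt "255 0 0 0 0"

```text
time_s: 35.03
position: [0.4303, 0.2995, 0.1457]
tcp_rot: [[0.001, 1.0, -0.001], [1.0, -0.001, -0.001], [-0.001, -0.001, -1.0]]
force: [-0.4, -0.0, -1.0]
opening: 0.37
grasp_force: 29.6
```

```bash
python3 go.py .431 .301 .0262 8; python3 - <<'E'
from h import *
a,d=capture('scene');b,_=capture('top')
cv2.imwrite('pics/c9.png',np.hstack([cv2.resize(a[230:410,150:330],(500,500),interpolation=2),cv2.resize(b[220:310,140:194] if 0 else b[210:310,140:200],(300,500),interpolation=2)]))
E
```

```text
t 35.03 p [0.4303 0.2995 0.1457] yaw 89.97 op 32.2 F [-0.4 -0.  -1. ] g 29.605573954613646
total [0.0016 0.0008 0.1195] row [0.0002 0.0001 0.0149]
```

View pics/c9.png

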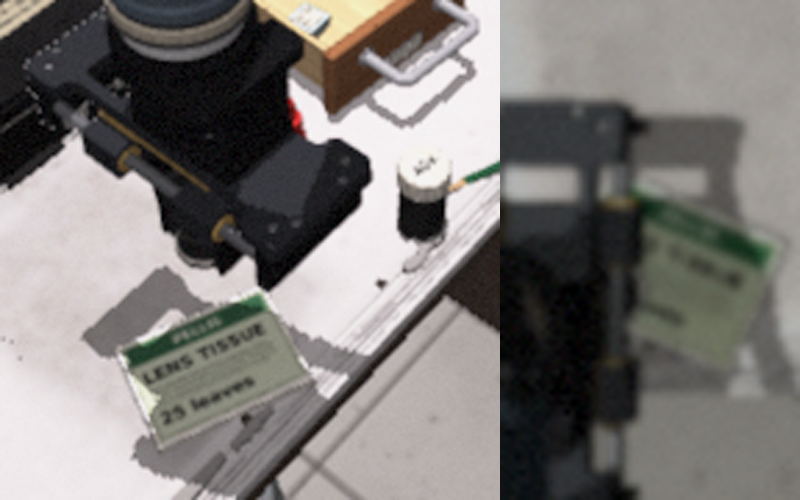

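The eyepiece is held level at crop (200,260) and the booklet is fully visible. I'll check the booklet's centre in the scene view: corners average to crop (216,370).

```bash
python3 - <<'E'
from h import *
print(ray('scene',150+216.5*.36,230+369.5*.36,.008), [ray('scene',150+x*.36,230+y*.36,.008)[:2].round(3) for x,y in((122,355),(268,290),(318,385),(158,448))])
E
```

```text
[0.42302026 0.30652016 0.008     ] [array([0.476, 0.338]), array([0.438, 0.242]), array([0.367, 0.273]), array([0.413, 0.367])]
```

Call:
send_rows --pt "255 0.0025 -0.0015 0.008 0" --pt "255 0.0025 -0.0015 0.015 0" --pt "255 0 0 0.015 0" --pt "255 0 0 0.015 0" --pt "255 0 0 0.015 0" --pt "255 0 0 0.015 0" --pt "255 0 0 0.013 0" --pt "255 0 0 0.01 0" --pt "255 0 0 0.006 0" --pt "255 0 0 0.004 0" --pt "255 0 0 0.0025 0" --pt "255 0 0 0 0" --pt "255 0 0 0 0"

```text
time_s: 36.22
position: [0.4275, 0.3053, 0.0279]
tcp_rot: [[0.0, 1.0, 0.001], [1.0, -0.0, 0.0], [0.0, 0.001, -1.0]]
force: [0.4, -0.1, 0.2]
opening: 0.368
grasp_force: 29.6
```

```bash
python3 go.py .427 .3045 .0257 1
```

```text
t 36.22 p [0.4275 0.3053 0.0279] yaw 89.97 op 32.1 F [ 0.4 -0.1  0.2] g 29.605832862871466
total [-0.0008 -0.0005  0.0022] row [-0.0008 -0.0005  0.0022]
```

Call:
send_rows --pt "255 0 0 0.001 0" --pt "255 0 0 0.001 0" --pt "255 0 0 0 0" --pt "110 0 0 0 0" --pt "110 0 0 0 0" --pt "110 0 0 0 0" --pt "110 0 0 0 0" --pt "110 0 0 0 0" --pt "110 0 0 -0.01 0" --pt "110 0 0 -0.02 0" --pt "110 0 0 -0.03 0" --pt "110 0 0 -0.03 0" --pt "110 0 0 -0.03 0" --pt "110 0 0 0 0"

```text
time_s: 37.38
position: [0.4304, 0.3067, 0.1514]
tcp_rot: [[0.0, 1.0, 0.01], [1.0, -0.0, 0.005], [0.005, 0.01, -1.0]]
force: [0.1, 0.3, -0.3]
opening: 0.578
grasp_force: 0.0
```

```bash
python3 go.py .42 .017 .15 16; python3 - <<'E'
from h import *
a,d=capture('scene');b,_=capture('top')
cv2.imwrite('pics/c10.png',cv2.resize(a[230:410,150:330],(500,500),interpolation=2))
Q=pts('scene',d).reshape(-1,3)
w=Q[(Q[:,0]>.4)&(Q[:,0]<.5)&(abs(Q[:,1]-.015)<.05)&(Q[:,2]>.042)&(Q[:,2]<.058)];print('handle',len(w),w.mean(0),np.percentile(w[:,0],[5,25,50,75,95]))
E
```

```text
t 37.38 p [0.4304 0.3067 0.1514] yaw 89.99 op 50.3 F [ 0.1  0.3 -0.3] g 0.0
total [-2.898e-01 -1.040e-02 -1.000e-04] row [-0.0181 -0.0006 -0.    ]
handle 287 [0.47239438 0.01626668 0.0470651 ] [0.45727384 0.46083842 0.4657158  0.48471381 0.49860067]
```

View pics/c10.png

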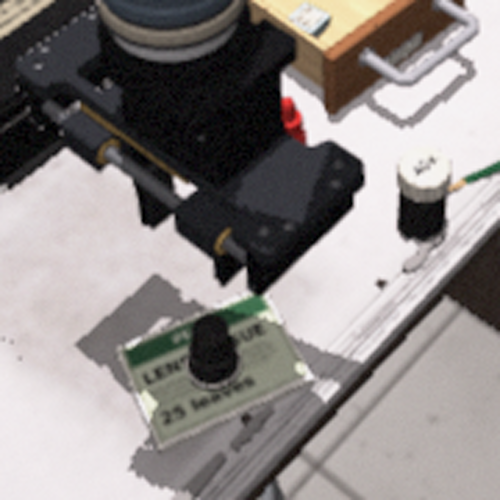

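The eyepiece stands upright mid-booklet (base at about crop (213,371), booklet centre about (217,370)), and the handle axis is at x≈0.463. Next, go in front of the handle with the fingers closed.

Call:
send_rows --pt "255 -0.009 0 0 0" --pt "255 -0.018 -0.0005 0 0" --pt "255 -0.018 -0.0005 0 0" --pt "255 -0.018 -0.0005 0 0" --pt "255 -0.018 -0.0005 0 0" --pt "255 -0.018 -0.0005 0 0" --pt "255 -0.018 -0.0005 0 0" --pt "255 -0.018 -0.0005 0 0" --pt "255 -0.018 -0.0005 0 0" --pt "255 -0.018 -0.0005 0 0" --pt "255 -0.018 -0.0005 0 0" --pt "255 -0.018 -0.0005 0 0" --pt "255 -0.018 -0.0005 0 0" --pt "255 -0.018 -0.0005 0 0" --pt "255 -0.018 -0.0005 0 0" --pt "255 -0.018 -0.0005 0 0" --pt "255 -0.01 0 0 0" --pt "255 0 0 0 0" --pt "255 0 0 0 0" --pt "255 0 0 0 0"

```text
time_s: 39.15
position: [0.419, 0.0166, 0.1451]
tcp_rot: [[0.0, 1.0, -0.002], [1.0, -0.0, 0.001], [0.001, -0.002, -1.0]]
force: [0.1, -0.2, 0.2]
opening: 0.005
grasp_force: 0.0
```

```bash
python3 go.py .424 .018 .04 8
```

```text
t 39.15 p [0.419  0.0166 0.1451] yaw 89.97 op 0.4 F [ 0.1 -0.2  0.2] g 0.0
total [0.0013 0.0052 0.1051] row [0.0002 0.0006 0.0131]
```

Call:
send_rows --pt "255 0.001 0.002 0.007 0" --pt "255 0 0 0.014 0" --pt "255 0 0 0.014 0" --pt "255 0 0 0.014 0" --pt "255 0 0 0.014 0" --pt "255 0 0 0.014 0" --pt "255 0 0 0.014 0" --pt "255 0 0 0.01 0" --pt "255 0 0 0.004 0" --pt "255 0 0 0 0"

```text
time_s: 39.98
position: [0.4211, 0.0179, 0.0395]
tcp_rot: [[-0.001, 1.0, -0.002], [1.0, 0.001, 0.001], [0.001, -0.002, -1.0]]
force: [-0.7, 0.0, -0.0]
opening: 0.008
grasp_force: 0.0
```

Call:
send_rows --pt "255 0 0.004 0 0" --pt "255 0 0.006 0 0" --pt "255 0 0.008 0 0" --pt "255 -0.0005 0.009 0 0" --pt "255 -0.0005 0.009 0 0" --pt "255 -0.0005 0.009 0 0" --pt "255 -0.0005 0.009 0 0" --pt "255 -0.0005 0.009 0 0" --pt "255 -0.0005 0.009 0 0" --pt "255 -0.0005 0.009 0 0" --pt "255 -0.0005 0.009 0 0" --pt "255 -0.0005 0.009 0 0" --pt "255 -0.0005 0.009 0 0" --pt "255 -0.0005 0.009 0 0" --pt "255 -0.0005 0.009 0 0" --pt "255 -0.0005 0.009 0 0" --pt "255 -0.0005 0.008 0 0" --pt "255 0 0.006 0 0" --pt "255 0 0 0 0"

```text
time_s: 41.57
position: [0.5732, 0.0099, 0.0407]
tcp_rot: [[0.001, 1.0, 0.004], [1.0, -0.001, -0.0], [-0.0, 0.004, -1.0]]
force: [0.1, -0.5, -0.3]
opening: 0.006
grasp_force: 0.0
```

```bash
python3 go.py .578 .01 .04 8
```

```text
t 41.57 p [0.5732 0.0099 0.0407] yaw 89.97 op 0.5 F [ 0.1 -0.5 -0.3] g 0.0
total [0.0001 0.0048 0.0007] row [0.     0.0006 0.0001]
```

Now small steps, watching the force for the stop.

Call:
send_rows --pt "255 0 0.0015 0 0" --pt "255 0 0.0015 0 0" --pt "255 0 0 0 0" --pt "255 0 0 0 0"

```text
time_s: 41.9
position: [0.5735, 0.0102, 0.0406]
tcp_rot: [[0.0, 1.0, 0.0], [1.0, -0.0, 0.0], [0.0, 0.0, -1.0]]
force: [-0.1, 0.2, -0.2]
opening: 0.006
grasp_force: 0.0
```

Call:
send_rows --pt "255 0 0.001 0 0" --pt "255 0 0.001 0 0" --pt "255 0 0 0 0" --pt "255 0 0 0 0"

```text
time_s: 42.23
position: [0.5753, 0.0102, 0.0405]
tcp_rot: [[0.0, 1.0, -0.001], [1.0, -0.0, 0.0], [0.0, -0.001, -1.0]]
force: [-0.6, 0.5, 0.5]
opening: 0.002
grasp_force: 0.6
```

Call:
send_rows --pt "255 0 0.001 0 0" --pt "255 0 0.0005 0 0" --pt "255 0 0 0 0" --pt "255 0 0 0 0"

```text
time_s: 42.57
position: [0.5772, 0.0101, 0.0405]
tcp_rot: [[0.0, 1.0, 0.0], [1.0, -0.0, -0.0], [-0.0, 0.0, -1.0]]
force: [-1.2, -0.9, 0.3]
opening: 0.006
grasp_force: 0.5
```

Call:
send_rows --pt "255 0 0.001 0 0" --pt "255 0 0.001 0 0" --pt "255 0 0 0 0" --pt "255 0 0 0 0"

```text
time_s: 42.9
position: [0.5794, 0.01, 0.0406]
tcp_rot: [[0.0, 1.0, 0.001], [1.0, -0.0, -0.0], [-0.0, 0.001, -1.0]]
force: [-1.0, -0.6, 0.2]
opening: 0.005
grasp_force: 0.3
```

Call:
send_rows --pt "255 0 0.001 0 0" --pt "255 0 0.001 0 0" --pt "255 0 0 0 0" --pt "255 0 0 0 0"

```text
time_s: 43.23
position: [0.5814, 0.0101, 0.0406]
tcp_rot: [[0.0, 1.0, 0.001], [1.0, -0.0, -0.0], [-0.0, 0.001, -1.0]]
force: [-0.6, -0.6, 0.7]
opening: 0.008
grasp_force: 0.3
```

```bash
python3 - <<'E'
from h import *
a,d=capture('scene');b,d2=capture('top')
cv2.imwrite('pics/c11.png',np.hstack([cv2.resize(a[130:290,160:320],(400,400),interpolation=2),cv2.resize(b[150:270,220:340],(400,400),interpolation=2)]))
E
```

```text
(no output)
```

View pics/c11.png

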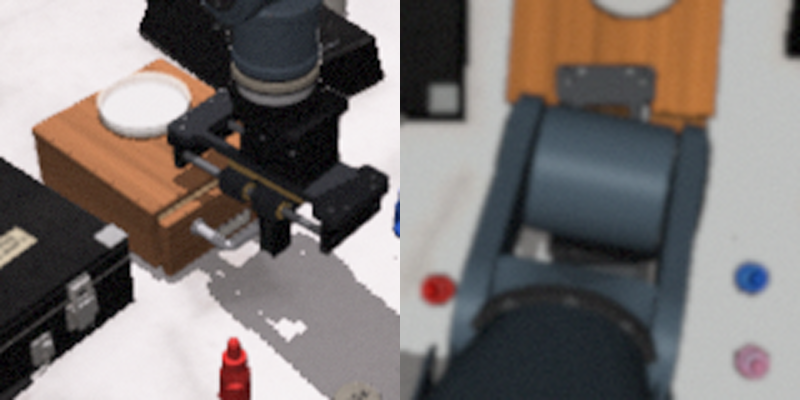

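The drawer is nearly shut with a slim seam left and no stop force yet. Keep pushing in small steps.

Call:
send_rows --pt "255 0 0.001 0 0" --pt "255 0 0.001 0 0" --pt "255 0 0 0 0" --pt "255 0 0 0 0"

```text
time_s: 43.67
position: [0.5833, 0.0101, 0.0406]
tcp_rot: [[0.0, 1.0, 0.0], [1.0, -0.0, -0.0], [-0.0, 0.0, -1.0]]
force: [-1.0, -0.8, 0.7]
opening: -0.0
grasp_force: 0.4
```

Call:
send_rows --pt "255 0 0.001 0 0" --pt "255 0 0.001 0 0" --pt "255 0 0 0 0" --pt "255 0 0 0 0"

```text
time_s: 44.0
position: [0.5842, 0.0101, 0.0405]
tcp_rot: [[0.0, 1.0, -0.002], [1.0, -0.0, 0.0], [0.0, -0.002, -1.0]]
force: [-3.3, -1.5, 2.7]
opening: 0.002
grasp_force: 2.0
```

Call:
send_rows --pt "255 0 0.001 0 0" --pt "255 0 0 0 0" --pt "255 0 0 0 0"

```text
time_s: 44.25
position: [0.5843, 0.0101, 0.0404]
tcp_rot: [[0.0, 1.0, -0.004], [1.0, -0.0, 0.0], [0.0, -0.004, -1.0]]
force: [-4.9, -2.3, 4.3]
opening: -0.001
grasp_force: 3.1
```

Call:
send_rows --pt "255 0 -0.01 0 0" --pt "255 0 -0.02 0 0" --pt "255 0 -0.02 0 0" --pt "255 0 0 -0.02 0" --pt "255 0 0 -0.035 0" --pt "255 0 0 -0.035 0" --pt "120 0 0 -0.03 0.1122" --pt "120 0 0 0 0.1122" --pt "120 0 0 0 0.1122" --pt "120 0 0 0 0.1122" --pt "120 0 0 0 0.1122" --pt "120 0 0 0 0.1122" --pt "120 0 0 0 0.1122" --pt "120 0 0 0 0" --pt "120 0 0 0 0"

```text
time_s: 45.5
position: [0.5371, 0.0102, 0.1608]
tcp_rot: [[0.705, 0.709, 0.002], [0.709, -0.705, 0.0], [0.002, 0.002, -1.0]]
force: [-0.2, 0.3, 0.3]
opening: 0.515
grasp_force: 0.0
```

```bash
python3 go.py .4077 -.3589 .155 16; python3 - <<'E'
from h import *
a,d=capture('scene');b,d2=capture('top');im=b
B,G,R=[b[...,i].astype(int) for i in range(3)];P=pts('top',d2).reshape(-1,3)
for n,c,h in (('slim',(.457,-.221),.098),('amber',(.4315,-.291),.089),('small',(.4077,-.359),.074)):
    w=P[(np.hypot(P[:,0]-c[0],P[:,1]-c[1])<.03)&(P[:,2]>h-.04)&(P[:,2]<h+.01)];print(n,len(w),w.mean(0).round(4),w[:,2].max().round(3))
cv2.imwrite('pics/c12.png',np.hstack([cv2.resize(a[130:290,160:320],(400,400),interpolation=2),cv2.resize(b[220:320,340:440],(400,400),interpolation=2)]))
E
```

```text
t 45.5 p [0.5371 0.0102 0.1608] yaw 45.14 op 44.8 F [-0.2  0.3  0.3] g 0.0
total [-0.3529  0.1686  0.0055] row [-0.0221  0.0105  0.0003]
slim 60 [ 0.4583 -0.218   0.0789] 0.099
amber 106 [ 0.4324 -0.2882  0.0681] 0.091
small 84 [ 0.4091 -0.3552  0.0524] 0.073
```

View pics/c12.png

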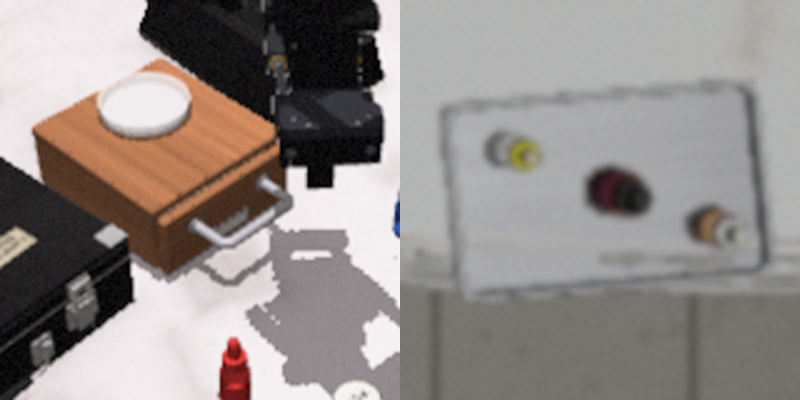

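The drawer is shut (stop force felt, front flush) and all three bottles stand in the tray. Fetch the small one first.

Call:
send_rows --pt "135 -0.011 0.0052 0 0" --pt "135 -0.0221 0.0105 0 0" --pt "135 -0.0221 0.0105 0 0" --pt "135 -0.0221 0.0105 0 0" --pt "135 -0.0221 0.0105 0 0" --pt "135 -0.0221 0.0105 0 0" --pt "135 -0.0221 0.0105 0 0" --pt "135 -0.0221 0.0105 0 0" --pt "135 -0.0221 0.0105 0 0" --pt "135 -0.0221 0.0105 0 0" --pt "135 -0.0221 0.0105 0 0" --pt "135 -0.0221 0.0105 0 0" --pt "135 -0.0221 0.0105 0 0" --pt "135 -0.0221 0.0105 0 0" --pt "135 -0.0221 0.0105 0 0" --pt "135 -0.0221 0.0105 0 0" --pt "135 -0.011 0.0052 0 0" --pt "135 0 0 0 0" --pt "135 0 0 0 0" --pt "135 0 0 0 0"

```text
time_s: 47.27
position: [0.4045, -0.3571, 0.1603]
tcp_rot: [[0.707, 0.707, -0.001], [0.707, -0.707, 0.002], [0.001, -0.002, -1.0]]
force: [-0.2, 0.1, -0.6]
opening: 0.473
grasp_force: 0.0
```

```bash
python3 go.py .4077 -.3589 .028 10
```

```text
t 47.27 p [ 0.4045 -0.3571  0.1603] yaw 45.01 op 41.2 F [-0.2  0.1 -0.6] g 0.0
total [0.0009 0.0037 0.1323] row [0.0001 0.0004 0.0132]
```

Call:
send_rows --pt "135 0.0005 0.0015 0.008 0" --pt "135 0 0.0015 0.015 0" --pt "135 0 0 0.015 0" --pt "135 0 0 0.015 0" --pt "135 0 0 0.015 0" --pt "135 0 0 0.015 0" --pt "135 0 0 0.015 0" --pt "135 0 0 0.014 0" --pt "135 0 0 0.012 0" --pt "135 0 0 0.008 0" --pt "135 0 0 0 0" --pt "255 0 0 0 0" --pt "255 0 0 0 0" --pt "255 0 0 0 0" --pt "255 0 0 0 0" --pt "255 0 0 0 0" --pt "255 0 0 0 0"

```text
time_s: 48.68
position: [0.4076, -0.3607, 0.0293]
tcp_rot: [[0.708, 0.707, 0.001], [0.707, -0.708, -0.001], [-0.0, 0.001, -1.0]]
force: [1.0, 1.1, 3.4]
opening: 0.292
grasp_force: 30.0
```

```bash
python3 go.py .4077 -.3589 .155 10
```

```text
t 48.68 p [ 0.4076 -0.3607  0.0293] yaw 44.97 op 25.4 F [1.  1.1 3.4] g 29.99344248790294
total [ 0.0013 -0.001  -0.1258] row [ 0.0001 -0.0001 -0.0126]
```

Call:
send_rows --pt "255 0 0 -0.008 0" --pt "255 0 0 -0.0155 0" --pt "255 0 0 -0.0155 0" --pt "255 0 0 -0.0155 0" --pt "255 0 0 -0.0155 0" --pt "255 0 0 -0.0155 0" --pt "255 0 0 -0.0155 0" --pt "255 0 0 -0.0155 0" --pt "255 0 0 -0.0135 0"

```text
time_s: 49.43
position: [0.4071, -0.3603, 0.1601]
tcp_rot: [[0.707, 0.707, 0.0], [0.707, -0.707, -0.001], [-0.0, 0.001, -1.0]]
force: [0.2, 0.0, 0.0]
opening: 0.291
grasp_force: 30.0
```

```bash
python3 go.py .4882 .0217 .155 18
```

```text
t 49.43 p [ 0.4071 -0.3603  0.1601] yaw 44.97 op 25.3 F [0.2 0.  0. ] g 29.993419647216797
total [ 0.3274 -0.2129  0.0049] row [ 0.0182 -0.0118  0.0003]
```

Call:
send_rows --pt "255 0.009 -0.0059 0 0" --pt "255 0.0182 -0.0118 0 0" --pt "255 0.0182 -0.0118 0 0" --pt "255 0.0182 -0.0118 0 0" --pt "255 0.0182 -0.0118 0 0" --pt "255 0.0182 -0.0118 0 0" --pt "255 0.0182 -0.0118 0 0" --pt "255 0.0182 -0.0118 0 0" --pt "255 0.0182 -0.0118 0 0" --pt "255 0.0182 -0.0118 0 0" --pt "255 0.0182 -0.0118 0 0" --pt "255 0.0182 -0.0118 0 0" --pt "255 0.0182 -0.0118 0 0" --pt "255 0.0182 -0.0118 0 0" --pt "255 0.0182 -0.0118 0 0" --pt "255 0.0182 -0.0118 0 0" --pt "255 0.0182 -0.0118 0 0" --pt "255 0.0182 -0.0118 0 0" --pt "255 0.009 -0.0059 0 0" --pt "255 0 0 0 0"

```text
time_s: 51.1
position: [0.4879, 0.0236, 0.1582]
tcp_rot: [[0.705, 0.709, -0.001], [0.709, -0.705, 0.001], [-0.0, -0.001, -1.0]]
force: [0.1, -0.9, -0.2]
opening: 0.288
grasp_force: 30.0
```

Call:
send_rows --pt "255 0 0 0 0" --pt "255 0 0 0 0"

```text
time_s: 51.27
position: [0.4883, 0.0208, 0.1584]
tcp_rot: [[0.707, 0.707, -0.001], [0.707, -0.707, -0.0], [-0.001, -0.0, -1.0]]
force: [0.2, -0.4, 0.1]
opening: 0.289
grasp_force: 30.0
```

```bash
python3 go.py .4882 .0217 .0266 10
```

```text
t 51.27 p [0.4883 0.0208 0.1584] yaw 44.97 op 25.2 F [ 0.2 -0.4  0.1] g 29.99346401542425
total [ 0.0007 -0.0007  0.1318] row [ 0.0001 -0.0001  0.0132]
```

Call:
send_rows --pt "255 0.0005 -0.0005 0.008 0" --pt "255 0 0 0.015 0" --pt "255 0 0 0.015 0" --pt "255 0 0 0.015 0" --pt "255 0 0 0.015 0" --pt "255 0 0 0.015 0" --pt "255 0 0 0.015 0" --pt "255 0 0 0.013 0" --pt "255 0 0 0.009 0" --pt "255 0 0 0.006 0" --pt "255 0 0 0.004 0" --pt "255 0 0 0.0025 0" --pt "255 0 0 0 0" --pt "255 0 0 0 0"

```text
time_s: 52.43
position: [0.4891, 0.0219, 0.0265]
tcp_rot: [[0.708, 0.707, 0.001], [0.707, -0.708, -0.0], [0.001, 0.001, -1.0]]
force: [-0.4, 0.0, -0.2]
opening: 0.292
grasp_force: 30.0
```

```bash
python3 go.py .4882 .0217 .0266 1
```

```text
t 52.43 p [0.4891 0.0219 0.0265] yaw 44.97 op 25.4 F [-0.4  0.  -0.2] g 29.99351908452809
total [-0.0008 -0.0006 -0.0001] row [-0.0008 -0.0006 -0.0001]
```

Call:
send_rows --pt "135 0 0 0 0" --pt "135 0 0 0 0" --pt "135 0 0 0 0" --pt "135 0 0 0 0" --pt "135 0 0 0 0" --pt "135 0 0 -0.01 0" --pt "135 0 0 -0.02 0" --pt "120 0 0 -0.03 0" --pt "120 0 0 -0.03 0" --pt "120 0 0 -0.03 0" --pt "120 0 0 -0.01 0"

```text
time_s: 53.35
position: [0.4906, 0.0219, 0.1605]
tcp_rot: [[0.707, 0.707, 0.007], [0.707, -0.707, -0.001], [0.004, 0.006, -1.0]]
force: [-0.1, -1.1, -0.1]
opening: 0.524
grasp_force: 0.0
```

Call:
send_rows --pt "120 -0.0093 0.0065 0 0" --pt "120 -0.0187 0.0129 0 0" --pt "120 -0.0187 0.0129 0 0" --pt "120 -0.0187 0.0129 0 0" --pt "120 -0.0187 0.0129 0 0" --pt "120 -0.0187 0.0129 0 0" --pt "120 -0.0187 0.0129 0 0" --pt "120 -0.0187 0.0129 0 0" --pt "120 -0.0187 0.0129 0 0" --pt "120 -0.0187 0.0129 0 0" --pt "120 -0.0187 0.0129 0 0" --pt "120 -0.0187 0.0129 0 0" --pt "120 -0.0187 0.0129 0 0" --pt "120 -0.0187 0.0129 0 0" --pt "120 -0.0093 0.0065 0 0" --pt "120 0 0 0 0" --pt "120 0 0 0 0" --pt "120 0 0 0 0"

```text
time_s: 54.85
position: [0.4306, -0.2892, 0.1556]
tcp_rot: [[0.707, 0.707, -0.001], [0.707, -0.707, 0.002], [0.0, -0.003, -1.0]]
force: [0.3, 0.5, 0.2]
opening: 0.528
grasp_force: 0.0
```

```bash
python3 go.py .4315 -.2913 .0432 10; python3 - <<'E'
from h import *
for n in('top','scene'):
    P=pts(n,capture(n)[1]).reshape(-1,3);w=P[(np.hypot(P[:,0]-.4885,P[:,1]-.0215)<.03)&(P[:,2]>.04)&(P[:,2]<.09)];print(len(w),w.mean(0).round(4),w[:,2].max().round(3))
E
```

```text
t 54.85 p [ 0.4306 -0.2892  0.1556] yaw 44.99 op 45.9 F [0.3 0.5 0.2] g 0.0
total [-0.0009  0.0024  0.1124] row [-0.0001  0.0002  0.0112]
45 [0.4902 0.022  0.0572] 0.071
101 [0.4845 0.0265 0.0528] 0.071
```

Call:
send_rows --pt "120 0 0.002 0.008 0" --pt "120 0 0 0.014 0" --pt "120 0 0 0.014 0" --pt "120 0 0 0.014 0" --pt "120 0 0 0.014 0" --pt "120 0 0 0.014 0" --pt "120 0 0 0.014 0" --pt "120 0 0 0.012 0" --pt "120 0 0 0.008 0" --pt "120 0 0 0 0" --pt "255 0 0 0 0" --pt "255 0 0 0 0" --pt "255 0 0 0 0" --pt "255 0 0 0 0" --pt "255 0 0 0 0" --pt "255 0 0 0 0"

```text
time_s: 56.28
position: [0.433, -0.2924, 0.0447]
tcp_rot: [[0.707, 0.707, 0.001], [0.707, -0.707, -0.001], [0.0, 0.001, -1.0]]
force: [-0.5, 0.7, 3.9]
opening: 0.359
grasp_force: 30.0
```

Call:
send_rows --pt "255 0 0 -0.008 0" --pt "255 0 0 -0.0155 0" --pt "255 0 0 -0.0155 0" --pt "255 0 0 -0.0155 0" --pt "255 0 0 -0.0155 0" --pt "255 0 0 -0.0155 0" --pt "255 0 0 -0.0155 0" --pt "255 0 0 -0.0155 0" --pt "255 0 0 -0.0035 0"

```text
time_s: 57.03
position: [0.4337, -0.2931, 0.1668]
tcp_rot: [[0.707, 0.707, 0.004], [0.707, -0.707, -0.004], [-0.0, 0.005, -1.0]]
force: [0.4, -0.8, -0.5]
opening: 0.362
grasp_force: 30.0
```

```bash
python3 go.py .4823 -.0286 .163 14
```

```text
t 57.03 p [ 0.4337 -0.2931  0.1668] yaw 44.98 op 31.5 F [ 0.4 -0.8 -0.5] g 29.99141961336136
total [ 0.2214 -0.1528  0.003 ] row [ 0.0158 -0.0109  0.0002]
```

Call:
send_rows --pt "255 0.008 -0.0055 0 0" --pt "255 0.0158 -0.0109 0 0" --pt "255 0.0158 -0.0109 0 0" --pt "255 0.0158 -0.0109 0 0" --pt "255 0.0158 -0.0109 0 0" --pt "255 0.0158 -0.0109 0 0" --pt "255 0.0158 -0.0109 0 0" --pt "255 0.0158 -0.0109 0 0" --pt "255 0.0158 -0.0109 0 0" --pt "255 0.0158 -0.0109 0 0" --pt "255 0.0158 -0.0109 0 0" --pt "255 0.0158 -0.0109 0 0" --pt "255 0.0158 -0.0109 0 0" --pt "255 0.0158 -0.0109 0 0" --pt "255 0.008 -0.0055 0 0" --pt "255 0 0 0 0" --pt "255 0 0 0 0" --pt "255 0 0 0 0"

```text
time_s: 58.53
position: [0.4812, -0.0281, 0.1638]
tcp_rot: [[0.707, 0.707, -0.001], [0.707, -0.707, -0.0], [-0.001, -0.0, -1.0]]
force: [0.5, 0.5, -0.1]
opening: 0.357
grasp_force: 30.0
```

```bash
python3 go.py .4823 -.0286 .0419 10
```

```text
t 58.53 p [ 0.4812 -0.0281  0.1638] yaw 44.97 op 31.1 F [ 0.5  0.5 -0.1] g 29.991358816623688
total [0.0005 0.0012 0.1219] row [0.0001 0.0001 0.0122]
```

Call:
send_rows --pt "255 0 0.0005 0.008 0" --pt "255 0 0 0.014 0" --pt "255 0 0 0.014 0" --pt "255 0 0 0.014 0" --pt "255 0 0 0.014 0" --pt "255 0 0 0.014 0" --pt "255 0 0 0.014 0" --pt "255 0 0 0.012 0" --pt "255 0 0 0.008 0" --pt "255 0 0 0.005 0" --pt "255 0 0 0.003 0" --pt "255 0 0 0.0022 0" --pt "255 0 0 0 0" --pt "255 0 0 0 0"

```text
time_s: 59.7
position: [0.4821, -0.0282, 0.0422]
tcp_rot: [[0.707, 0.707, 0.001], [0.707, -0.707, -0.0], [0.001, 0.001, -1.0]]
force: [-0.3, -0.0, -0.7]
opening: 0.357
grasp_force: 30.0
```

```bash
python3 go.py .4823 -.0286 .0419 1
```

```text
t 59.7 p [ 0.4821 -0.0282  0.0422] yaw 44.97 op 31.1 F [-0.3 -0.  -0.7] g 29.99136596918106
total [-0.0002  0.0005  0.0003] row [-0.0002  0.0005  0.0003]
```

Call:
send_rows --pt "120 0 0 0 0" --pt "120 0 0 0 0" --pt "120 0 0 0 0" --pt "120 0 0 0 0" --pt "120 0 0 0 0" --pt "120 0 0 -0.01 0" --pt "120 0 0 -0.02 0" --pt "120 0 0 -0.03 0" --pt "120 0 0 -0.03 0" --pt "120 0 0 -0.03 0"

```text
time_s: 60.53
position: [0.4812, -0.0278, 0.1635]
tcp_rot: [[0.707, 0.707, -0.001], [0.707, -0.707, 0.0], [-0.0, -0.001, -1.0]]
force: [0.5, 0.2, -0.3]
opening: 0.531
grasp_force: 0.0
```

Call:
send_rows --pt "135 -0.0064 0.005 0 0" --pt "135 -0.0128 0.0099 0 0" --pt "135 -0.0128 0.0099 0 0" --pt "135 -0.0128 0.0099 0 0" --pt "135 -0.0128 0.0099 0 0" --pt "135 -0.0128 0.0099 0 0" --pt "135 -0.0128 0.0099 0 0" --pt "135 -0.0128 0.0099 0 0" --pt "135 -0.0128 0.0099 0 0" --pt "135 -0.0128 0.0099 0 0" --pt "135 -0.0128 0.0099 0 0" --pt "135 -0.0128 0.0099 0 0" --pt "135 -0.0064 0.005 0 0" --pt "135 0 0 0 0" --pt "135 0 0 0 0" --pt "135 0 0 0 0"

```text
time_s: 61.87
position: [0.4567, -0.2197, 0.1617]
tcp_rot: [[0.707, 0.707, -0.001], [0.707, -0.707, 0.001], [0.0, -0.001, -1.0]]
force: [-0.1, -0.2, 0.1]
opening: 0.47
grasp_force: 0.0
```

```bash
python3 go.py .4577 -.2212 .0495 10
```

```text
t 61.87 p [ 0.4567 -0.2197  0.1617] yaw 44.99 op 40.8 F [-0.1 -0.2  0.1] g 0.0
total [-0.0004  0.0019  0.1122] row [-0.      0.0002  0.0112]
```

Call:
send_rows --pt "135 0 0.001 0.008 0" --pt "135 0 0 0.014 0" --pt "135 0 0 0.014 0" --pt "135 0 0 0.014 0" --pt "135 0 0 0.014 0" --pt "135 0 0 0.014 0" --pt "135 0 0 0.014 0" --pt "135 0 0 0.012 0" --pt "135 0 0 0.008 0" --pt "135 0 0 0 0" --pt "255 0 0 0 0" --pt "255 0 0 0 0" --pt "255 0 0 0 0" --pt "255 0 0 0 0" --pt "255 0 0 0 0" --pt "255 0 0 0 0"

```text
time_s: 63.2
position: [0.4582, -0.2216, 0.0504]
tcp_rot: [[0.707, 0.707, 0.001], [0.707, -0.707, -0.001], [0.0, 0.001, -1.0]]
force: [0.4, -0.1, 2.5]
opening: 0.263
grasp_force: 29.9
```

Call:
send_rows --pt "255 0 0 -0.008 0" --pt "255 0 0 -0.0155 0" --pt "255 0 0 -0.0155 0" --pt "255 0 0 -0.0155 0" --pt "255 0 0 -0.0155 0" --pt "255 0 0 -0.0155 0" --pt "255 0 0 -0.0155 0" --pt "255 0 0 -0.0155 0" --pt "255 0 0 -0.0035 0"

```text
time_s: 63.95
position: [0.4588, -0.2221, 0.1726]
tcp_rot: [[0.707, 0.707, 0.004], [0.707, -0.707, -0.003], [0.001, 0.005, -1.0]]
force: [-0.2, 0.3, -0.2]
opening: 0.26
grasp_force: 29.9
```

```bash
python3 go.py .4909 .0691 .17 14
```

```text
t 63.95 p [ 0.4588 -0.2221  0.1726] yaw 44.98 op 22.6 F [-0.2  0.3 -0.2] g 29.923868538608076
total [ 0.2285 -0.1834  0.0018] row [ 0.0163 -0.0131  0.0001]
```

Call:
send_rows --pt "255 0.008 -0.0065 0 0" --pt "255 0.0163 -0.0131 0 0" --pt "255 0.0163 -0.0131 0 0" --pt "255 0.0163 -0.0131 0 0" --pt "255 0.0163 -0.0131 0 0" --pt "255 0.0163 -0.0131 0 0" --pt "255 0.0163 -0.0131 0 0" --pt "255 0.0163 -0.0131 0 0" --pt "255 0.0163 -0.0131 0 0" --pt "255 0.0163 -0.0131 0 0" --pt "255 0.0163 -0.0131 0 0" --pt "255 0.0163 -0.0131 0 0" --pt "255 0.0163 -0.0131 0 0" --pt "255 0.0163 -0.0131 0 0" --pt "255 0.008 -0.0065 0 0" --pt "255 0 0 0 0" --pt "255 0 0 0 0" --pt "255 0 0 0 0"

```text
time_s: 65.45
position: [0.4891, 0.0688, 0.1695]
tcp_rot: [[0.707, 0.707, -0.001], [0.707, -0.707, -0.0], [-0.001, -0.0, -1.0]]
force: [-0.1, -0.3, 0.5]
opening: 0.26
grasp_force: 29.9
```

```bash
python3 go.py .4909 .0691 .0477 10
```

```text
t 65.45 p [0.4891 0.0688 0.1695] yaw 44.97 op 22.7 F [-0.1 -0.3  0.5] g 29.92391606574529
total [0.0016 0.0011 0.1218] row [0.0002 0.0001 0.0122]
```

Call:
send_rows --pt "255 0.0005 0.0005 0.008 0" --pt "255 0 0 0.014 0" --pt "255 0 0 0.014 0" --pt "255 0 0 0.014 0" --pt "255 0 0 0.014 0" --pt "255 0 0 0.014 0" --pt "255 0 0 0.014 0" --pt "255 0 0 0.012 0" --pt "255 0 0 0.008 0" --pt "255 0 0 0.005 0" --pt "255 0 0 0.003 0" --pt "255 0 0 0.0022 0" --pt "255 0 0 0 0" --pt "255 0 0 0 0"

```text
time_s: 66.62
position: [0.4906, 0.0693, 0.048]
tcp_rot: [[0.707, 0.707, 0.001], [0.707, -0.707, -0.0], [0.001, 0.001, -1.0]]
force: [0.1, -0.9, -1.1]
opening: 0.264
grasp_force: 29.9
```

```bash
python3 go.py .4909 .0691 .0477 1
```

```text
t 66.62 p [0.4906 0.0693 0.048 ] yaw 44.97 op 23.0 F [ 0.1 -0.9 -1.1] g 29.9237120388716
total [0.0001 0.0004 0.0003] row [0.0001 0.0004 0.0003]
```

Release, rise and retreat up and to the right, clear of the view.

Call:
send_rows --pt "135 0 0 0 0" --pt "135 0 0 0 0" --pt "135 0 0 0 0" --pt "135 0 0 0 0" --pt "135 0 0 0 0" --pt "135 0 0 -0.01 0" --pt "135 0 0 -0.02 0" --pt "135 0 0 -0.03 0" --pt "135 0 0 -0.03 0" --pt "135 0 0 -0.03 0" --pt "135 -0.01 0.008 0 0" --pt "135 -0.02 0.016 0 0" --pt "135 -0.02 0.016 0 0" --pt "135 -0.02 0.016 0 0" --pt "135 -0.02 0.016 0 0" --pt "135 -0.02 0.016 0 0" --pt "135 -0.02 0.016 0 0" --pt "135 -0.02 0.016 0 0" --pt "135 -0.02 0.016 0 0" --pt "135 -0.02 0.016 0 0"

```text
time_s: 68.28
position: [0.4628, -0.1736, 0.1684]
tcp_rot: [[0.707, 0.707, 0.0], [0.707, -0.707, -0.0], [0.0, 0.0, -1.0]]
force: [-0.6, 0.6, 0.2]
opening: 0.469
grasp_force: 0.0
```

Call:
send_rows --pt "135 -0.02 0.016 0 0" --pt "135 -0.02 0.016 0 0" --pt "135 -0.01 0.008 0 0" --pt "135 0 0 0 0" --pt "135 0 0 0 0" --pt "135 0 0 0 0" --pt "135 0 0 0 0"

```text
time_s: 68.87
position: [0.4559, -0.2343, 0.1676]
tcp_rot: [[0.706, 0.708, -0.001], [0.708, -0.706, 0.001], [0.0, -0.001, -1.0]]
force: [-0.3, -0.2, 0.0]
opening: 0.472
grasp_force: 0.0
```

```bash
python3 go.py; python3 - <<'E'
from h import *
a,d=capture('scene');b,d2=capture('top');t=np.load('top0.npz');s=np.load('scene0.npz')
for nm,A,B in(('top',t['d'],d2),('scene',s['d'],d)):
  for n,c,h in [('slim',(.490,.068),.095),('small',(.488,.0215),.071),('amber',(.482,-.0285),.086)]:
    o=[]
    for D in(A,B):
        q=pts(nm,D).reshape(-1,3);w=q[(np.hypot(q[:,0]-c[0],q[:,1]-c[1])<.024)&(q[:,2]>h-.04)&(q[:,2]<h+.01)];o+=[len(w),w.mean(0).round(4)]
    print(nm,n,o)
cv2.imwrite('pics/c13.png',np.hstack([cv2.resize(a[150:400,160:360],(480,600),interpolation=2),cv2.resize(b[165:295,215:285],(320,594),interpolation=2)[:600] if 0 else cv2.resize(b[165:295,245:315],(320,600),interpolation=2)]))
E
```

```text
t 68.87 p [ 0.4559 -0.2343  0.1676] yaw 45.06 op 41.1 F [-0.3 -0.2  0. ] g 0.0
top slim [48, array([0.4924, 0.0675, 0.0776]), 49, array([0.491 , 0.0682, 0.0785])]
top small [72, array([0.4883, 0.0212, 0.0487]), 68, array([0.4899, 0.0218, 0.0492])]
top amber [90, array([ 0.4815, -0.0284,  0.0659]), 93, array([ 0.4818, -0.0288,  0.0658])]
scene slim [121, array([0.4862, 0.0731, 0.0723]), 118, array([0.4852, 0.074 , 0.0728])]
scene small [138, array([0.4816, 0.0266, 0.0477]), 135, array([0.4839, 0.0268, 0.048 ])]
scene amber [158, array([ 0.4752, -0.0229,  0.0636]), 161, array([ 0.4755, -0.0236,  0.0632])]
```

View pics/c13.png

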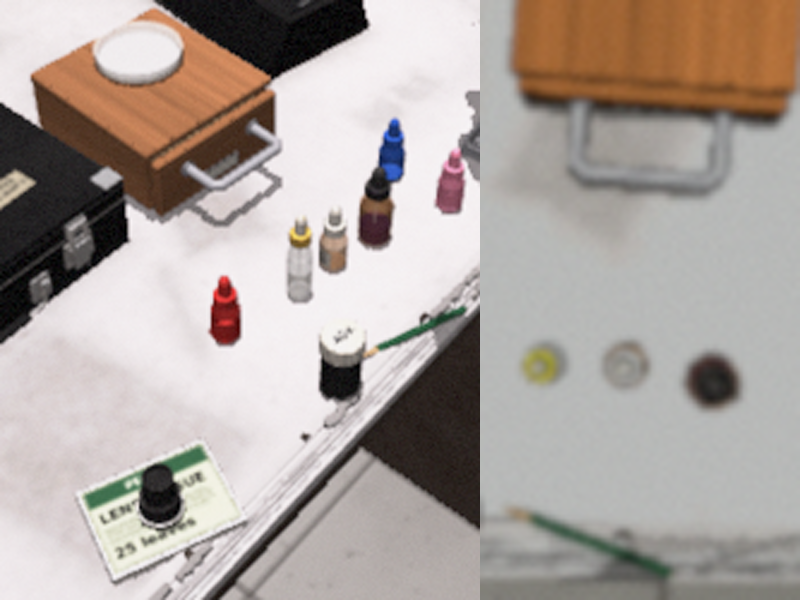

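All three bottles are within 3 mm of their old spots. The eyepiece base (160,510) sits on the booklet's centre (160,508), the drawer is flush and the arm is clear. Hand in.

```bash
python3 -c "
from rig import hand_in;print(hand_in())"
```

```text
the job is handed in; nothing more can be done
None
```

The job is handed in, verdict not shown: the eyepiece stands upright mid-booklet, the drawer is pushed to its stop with the cover-glass box left in it, and the three bottles are back upright in their old order, each within about 3 mm of its old spot.

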